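Let the smoke box flap down a few notches and latch it on its pawl

TASK

The flap of the smoke box stands too far open: lift the holding pawl and throw it right back, wind the crank back until the flap has come down to a little above level, then swing the pawl in again behind the tooth that holds the flap level. Finish by easing the crank back until you feel that tooth bear on the pawl, lean on it for a second with a gentle load of about 10 newtons at the pawl, and let go; never load the pawl with more than 15 newtons, and leave the other kitchen things alone.

Things in the scene. Friction and masses are not known exactly. Their poses are not given: they have to be found in the camera images.
- smoker: Dark steel smoke box with ratchet winder, fixed to the bench. Origin on the bench below the shaft; z up, x away from the robot within 0.3 rad. The shaft runs along y at z 140 mm. Open box 160 x 180 mm, 110 high, at x 17 to 177, y 10 to 190 mm; winder at negative y on a foot plate (x -60 to 90, y -150 to 15 mm): ratchet wheel and pawl at y -32, crank arm at y -135 mm.
- post_top (a point): Top of the outer bearing post, between pawl and crank: smoker y -112 mm, z 154 mm; post 36 (x) x 8 mm (y). The inner bearing plate is 6 mm thick at smoker y -12 mm, 154 mm high, and 202 mm high at x 34 to 70 mm, where it carries the pawl.
- shaft (a joint): Angle of shaft, flap, ratchet wheel and crank (one piece): 0 = flap level, positive = flap raised; range -0.2 to 1.75, starts at 0.75 to 1.5. Turning back lowers the flap and this value; a crank peg above the shaft then moves to +x. A stiff bearing (0.4 N m; lowering needs 2 to 5 N at the peg beyond the flap's weight, and 10 N at the pawl 6.5 N more) keeps it where it is left, even with the pawl off.
- crank_grip (a point): Middle of the wooden crank peg: level round bar, 14 mm thick, 52 long, parallel to the shaft and 65 mm from its axis (smoker y -139 to -191, this point -166 mm), free to be pinched from above across the bar, or pushed. It stands (0.6 - shaft angle) rad from straight up about the shaft, positive towards smoker +x. It does not spin on its arm, so it turns between gripping fingers.
- flap_edge (a point): Middle of the flap's far edge, 167.5 mm from the shaft axis; the flap is a steel plate 178 mm wide at smoker y 11 to 189 mm, from the shaft towards +x when level.
- ratchet: Steel ratchet wheel, 92 mm over the tips, 12 thick, 12 saw teeth 8 mm high, 0.524 rad apart; origin on the shaft axis. Teeth catch the pawl when turned back; turned the other way it clicks over them. Teeth bear on the pawl at shaft angle 0, 0.524, 1.047, each +-0.08 (it differs each time: feel for it). Set the pawl in at shaft 0.12 to 0.4 for the level tooth; above 0.45 it meets the wrong one.
- pawl (a joint): Angle of the pawl: 0 = down at the tooth roots (up to 0.2 on a tooth's slope), 2.2 = thrown right back on its stop. Pivot parallel to the shaft. Down, it points to smoker -x along the wheel's top; lifting swings it up and over to +x. It moves easily and falls by its own weight: onto the wheel when below about 1.4, onto its stop when beyond about 1.8. A tooth pressing on it resists lifting.
- pawl_grip (a point): Middle of the pawl's lifting pin: level round steel bar 12 mm thick, parallel to the shaft, sticking out 55 mm towards smoker -y (y -36 to -92, this point -68 mm), 36.7 mm from the pivot axis. With the pawl at 0 it is 36 mm to -x of the pivot and 7 mm above it. Free on both sides to be pinched from above across the bar; it turns with the pawl, between the fingers.
- pawl_nose: Rounded nose of the pawl (8 mm thick), rigid with it. This frame's origin is on the pivot axis (smoker x 50 +-3 mm, as its block sits differently in a slot; y -32, z 189 mm); the nose's middle is at its x -50, z -6.5 mm; its axes match the smoker's when the pawl is at 0.
- bowl: Terracotta bowl, 150 mm across, 60 mm high. Bystander.
- spatula: Wooden-handled hard silicone spatula, 260 mm long, lying flat. Bystander.
- saucer_low: Lower of two stacked cream saucers, 140 mm across, 12 mm high. Bystander.
- saucer_top: Upper saucer, lying on the lower one. Bystander.
- salt_jar: Glass jar with metal lid, 64 mm across, 100 mm high. Bystander.
- mug: Terracotta mug, 80 mm across, 85 mm high. Bystander.

How it is judged (in metres and radians):
On the way, in this order (a step that is already met when the one before it is completed fails the run):
1. the pawl is lifted and thrown back (past 1.7 rad) while the flap is still up (shaft above 0.6 rad) (value of joint pawl above 1.7 rad and value of joint shaft above 0.6 rad), for 0.2 s.
2. with the pawl still back, the crank is wound back until the shaft stands below 0.45 rad (value of joint pawl above 1.6 rad and value of joint shaft below 0.45 rad), for 0.1 s.
3. the pawl is down in the tooth gap (below 0.1 rad) with the level tooth (shaft within 0.13 rad of 0) bearing on it with more than 5 N for 0.3 s (value of joint pawl below 0.1 rad and value of joint shaft between -0.13 and 0.13 rad and contact force between ratchet and pawl_nose above 5 N), for 0.3 s.
At the end, for the whole second after the job is handed in: The pawl lies in the tooth gap (below 0.1 rad) and the flap stands level on it (shaft within 0.13 rad of 0), everything at rest and let go (value of joint pawl below 0.1 rad and value of joint shaft between -0.13 and 0.13 rad and velocity of joint shaft between -0.05 and 0.05 rad/s); the robot touches nothing.
It fails at once if the tooth and the pawl press on each other with more than 15 N (wheel forced against the pawl, pawl forced under load) (contact force between ratchet and pawl_nose above 15 N).
It fails at once if another kitchen thing is shifted by more than 20 mm (distance of any of bowl, spatula, saucer_low, saucer_top, salt_jar, mug from where it was at the start of the episode above 0.02 m).
It also fails if it takes over 72 s, if anything falls off the work surface, if the arm or the gripper's body presses on something with over 40 N, if the wrist force passes 120 N, or if a joint passes its speed limit or range.

ROBOT

A 6-joint arm with a two-finger parallel gripper is mounted at the origin on the work surface. World frame = base frame: x ahead of the robot, y to its left, z up, the work surface at z = 0. Lengths are in mm, angles in rad, forces in N, time in s.
With the tool pointing down it reaches from about 275 to 775 mm from the base axis. Payload 14.6 kg.
Tool frame: the origin (TCP) lies on the centre line of the jaws, within the pads' length; the fingertips stand 19 mm ahead of it and the grasp point (between the pads) is the TCP (env.finger_overhang is the distance from the TCP to the fingertips, in mm); z points along the fingers, y is the direction in which the jaws open and shut (so a half turn about z gives the same grasp; the last joint's range is limited). The gripper opens to 85 mm and grips with 20 to 120 N. Pads are 22 mm wide; open, the fingers measure 114 mm over their backs; the gripper's body (76 mm by 85 mm) begins 54 mm behind the grasp point. The pads swing forward as they close: fully open they stand 13 mm farther back than shut.
Start: joints at [0.959, 0.263, -0.048, 1.259, 0, 1.415], TCP at [231.571, 471.172, 250.278] pointing down, gripper open.
Joint ranges: [-2.65, 2.65], [-0.89, 1.7], [-1.18, 1.37], [-2.13, 2.11], [-1.35, 1.29], [-3.14, 3.14]. Speed limits (rad/s): [1.89, 1.89, 2.57, 2.79, 3.14, 3.14].

INTERFACE

Orientations are given as a 3x3 rotation matrix whose columns are the frame's x, y, z axes.
In Python, from rig import status, cams, close_job, nets, env gives the robot as it stands.
- The arm moves only by the tool carry_out, never from a script. Its arguments are lists of equal length, an entry for each row: "jaw": the gripper's target within -1 to 1 (shut at 1, half-way at 0, fully open at -1); "slide": the shift along the tool's x, y, z in units of 25 mm (1.0 is 25 mm), a list of three; "dr": the turn, a rotation vector about the tool's x, y, z in units of 6 degrees (1.0 is 6 degrees), a list of three. In form: {"jaw": [jaw, ...], "slide": [[x, y, z], ...], "dr": [[wx, wy, wz], ...]}. A call has 1 to 20 rows; each row is the pose to reach, as a shift and turn from the pose commanded when the call began, along the tool's axes at that moment; what a row does not reach only later rows make up. A row lasts 1/10 s, in which the tool goes at most 50 mm and 8.59 degrees, less where a joint would pass 70% of its speed; a pose out of reach is approached as far as the arm can. A call with a gripper value outside its range is refused whole. The fingers move at their own pace and stop on an object; the grip force is fixed at half the most. Time passes only in rows, so rows that repeat a pose let the fingers close. It gives the time, the measured TCP pose, the force and the opening at its end, in the units of the state.
- status.get_state(): the state, without advancing time (a new reading comes with each control period).
- cams.snapshot(name): name is "scene" or "top" or "wrist"; returns a dict with "color" (400x640x3 uint8, red, green, blue), "fx", "fy", "cx", "cy" (pixels), "extrinsics" (4x4, takes a point from camera to world coordinates). Camera axes: x right, y up, looking along -z (the intrinsics and any distortion apply to the point x, -y, -z); pixel columns grow to the right and rows downward; lengths in mm; the calibration is good to about 2 mm. A picture is of the moment at which its call begins. There is no depth.
- close_job(): hands the job in, once; it reports no verdict.
Trained networks look in the newest picture that a camera, given by its name, has taken for a name from the list of things; names that differ only in an ending like _2 or _b are one class to them, and where a whole thing is asked for, a point or a joint stands for the part that bears it (a point fixed in the world has none). Each returns a list of dicts, best first, with "conf" (0 to 1); they miss things now and then, are a little off and sometimes report something else, mostly with a low value. They report only what shows in the picture. A call takes as long as a camera call.
- nets.look_for(camera, thing): "uv" ([column, row] in pixels, amid what is visible of it).
- nets.cut_out(camera, thing): "region" (400x640 bool, what is visible of it) and "uv" ([column, row] in pixels, amid what is visible of it).
The state is a dict: "t": time; "joint_positions": joint angles; "joint_velocities": joint speeds; "joint_efforts": joint torques, N m; "tcp_pos": TCP position; "tcp_rot": TCP orientation; "ft_force": force on the tool from outside, world axes, zero at the start; "moment": the same for the moment, N m; "width": finger opening in mm.
Only numpy, scipy, OpenCV 4.12 (cv2) and the standard library are available. Lean on these libraries where they do the work, as an engineer would, in place of code of your own. Each camera call takes 0.05 s, during which the arm holds its last target.

## Working session

There is one attempt and no reset: what is moved stays moved. The work goes in short steps, Python scripts to look and compute and a tool call to move; the robot and the scene stay as the last step left them, time stands still between calls to the robot, and variables do not carry over. Pictures are saved under pics/ and viewed, and the job is handed in when it is done.

Besides the shell and the picture viewer there is one more tool, called after "Call:" as name(argument=value, ...), one argument or row to a line, values as JSON. carry_out: Moves the arm, as the interface text tells. Its arguments: {"type":"object","properties":{"jaw":{"type":"array","items":{"type":"number"}},"slide":{"type":"array","items":{"type":"array","items":{"type":"number"}}},"dr":{"type":"array","items":{"type":"array","items":{"type":"number"}}}},"required":["jaw","slide","dr"]}

```bash
mkdir -p pics; ls; python3 - <<'E'
from rig import status, cams, nets, env
import cv2,json
s=status.get_state(); print({k:(v if not hasattr(v,'tolist') else v.tolist()) for k,v in s.items()})
print(env.finger_overhang)
for n in ["scene","top"]:
    p=cams.snapshot(n); cv2.imwrite(f"pics/{n}0.png",p["color"][:,:,::-1]); print(n,p["fx"],p["fy"],p["cx"],p["cy"],p["extrinsics"],[k for k in p])
    for t in ["smoker","post_top","crank_grip","flap_edge","ratchet","pawl_grip","pawl_nose","pawl","bowl","mug","salt_jar"]:
        try: print(t,[(d["uv"],round(d["conf"],2)) for d in nets.look_for(n,t)[:2]])
        except Exception as e: print(t,e)
E
```

```text
pics
{'t': 0.0, 'joint_positions': [0.9586938336116269, 0.2635491461239808, -0.04894758828447252, 1.2594106711106219, 9.294532411438571e-06, 1.4154741448110368], 'joint_velocities': [-0.0009331904116758555, -0.0008165676266580749, 0.001986214195305064, 6.255145140289409e-05, 0.00045438002756128496, -0.0009166239757084061], 'joint_efforts': [-0.0023388956469716504, -63.762195110321045, 38.4552276134491, 0.013909194676671177, -0.0002544861490605399, -9.103977731683699e-06], 'tcp_pos': [231.41765650338198, 470.95248316442303, 249.80759007034598], 'tcp_rot': [[-0.8974771646272642, 0.44106045121886317, -0.0006460210673418894], [0.4410608871665861, 0.8974767275942214, -0.0009040124955472506], [0.0001810647142813433, -0.0010962651963815095, -0.9999993827089038]], 'ft_force': [-0.307505932139688, -0.6966612429049998, 0.19677980471306963], 'moment': [0.008700766107706988, 0.0364510143663622, -0.005168578227372419], 'width': 85.22034057323832}
19.0
scene 487.83856884705375 487.83856884705375 321.65478264639705 193.35500777636437 [[ 8.60759561e-01 -2.97300893e-01  4.13164807e-01  1.09469712e+03
[... 764 characters left out ...]
9566914e-01 -2.92568886e-02 -3.16535073e-03 -9.45624357e+01]
 [-5.92414337e-03  9.46958889e-02  9.95488620e-01  1.28301381e+03]
 [ 0.00000000e+00  0.00000000e+00  0.00000000e+00  1.00000000e+00]] ['color', 'fx', 'fy', 'cx', 'cy', 'extrinsics']
smoker [([257.6, 189.2], 0.72), ([377.4, 183.6], 0.6)]
post_top [([256.9, 190.6], 0.61)]
crank_grip [([246.8, 196.1], 0.85), ([320.5, 127.9], 0.27)]
flap_edge [([244.9, 194.1], 0.81)]
ratchet [([287.0, 185.9], 0.42), ([287.5, 202.4], 0.38)]
pawl_grip [([285.6, 188.5], 0.7)]
pawl_nose []
pawl [([287.2, 186.7], 0.66)]
bowl [([441.2, 191.1], 0.7), ([246.2, 196.3], 0.2)]
mug [([440.6, 249.5], 0.98), ([440.7, 189.3], 0.59)]
salt_jar [([318.9, 133.3], 0.67)]
```

```bash
python3 - <<'E'
import cv2
a=cv2.imread("pics/scene0.png"); cv2.imwrite("pics/scene0c.png",cv2.resize(a[80:260,240:480],None,fx=3.2,fy=3.2,interpolation=cv2.INTER_CUBIC))
a=cv2.imread("pics/top0.png"); cv2.imwrite("pics/top0c.png",cv2.resize(a[120:260,180:370],None,fx=4,fy=4,interpolation=cv2.INTER_CUBIC))
E
```

```text
(no output)
```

View pics/scene0.png

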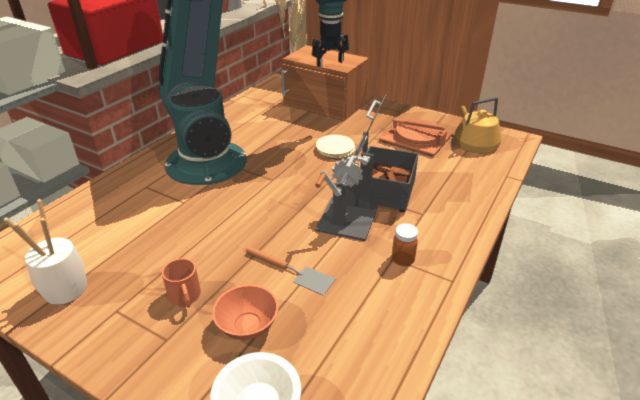

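View pics/top0.png

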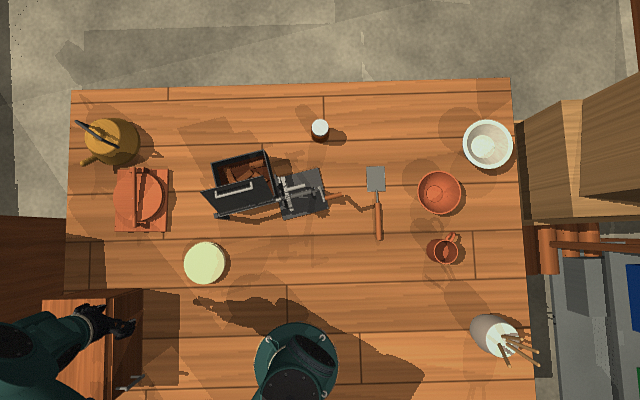

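```bash
ls pics
```

```text
scene0.png
scene0c.png
top0.png
top0c.png
```

View pics/scene0c.png

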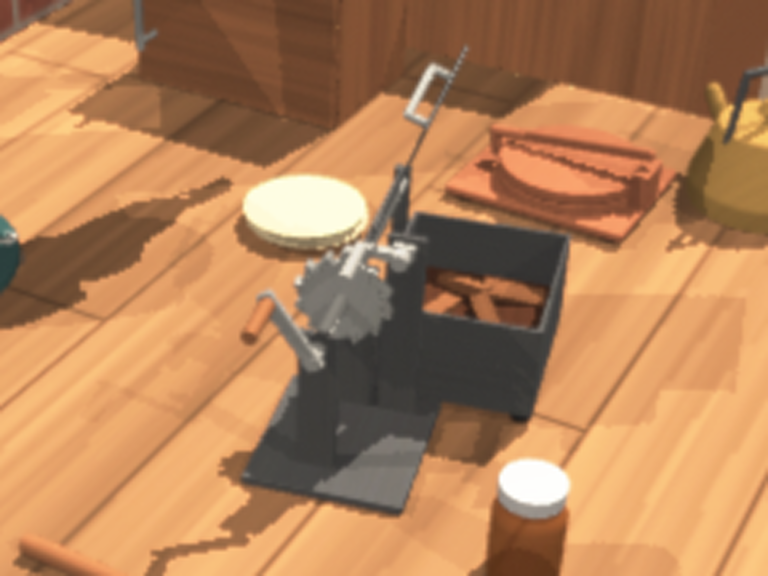

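View pics/top0c.png

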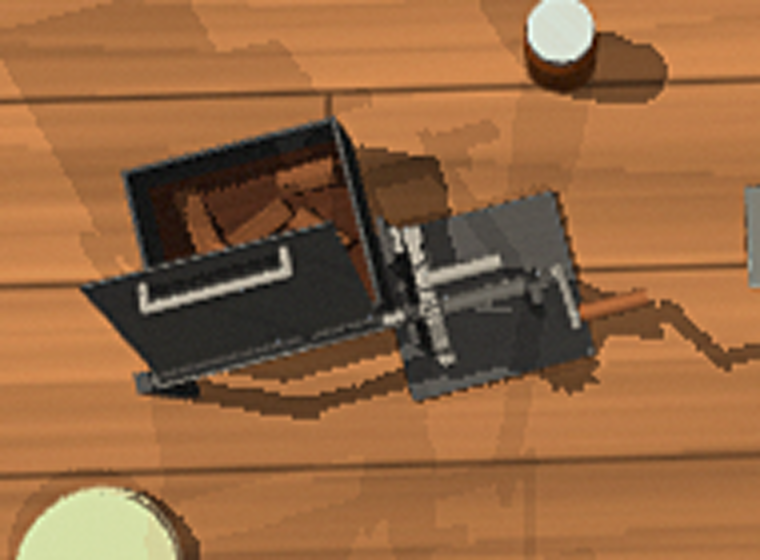

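```bash
cat > fit.py <<'E'
import numpy as np
from scipy.optimize import least_squares
from rig import cams
C={n:cams.snapshot(n) for n in ["top","scene"]}
def proj(n,P):
    c=C[n];E=np.array(c["extrinsics"]);p=np.linalg.inv(E)@np.append(P,1)
    return np.array([c["fx"]*p[0]/-p[2]+c["cx"], c["fy"]*p[1]/p[2]+c["cy"]])
def model(q,name):
    x,y,yaw,th,px,pa=q
    c,s=np.cos(th),np.sin(th)
    def peg(Y): a=.6-th; return [65*np.sin(a),Y,140+65*np.cos(a)]
    def pin(Y):
        a=pa; vx,vz=-36,7 # lifting: swings up and over to +x
        return [50+px+vx*np.cos(a)+vz*np.sin(a),Y,189-vx*np.sin(a)+vz*np.cos(a)]
    L={'f1':[90,-150,3],'f2':[-60,-150,3],'f3':[-60,15,3],'b1':[177,10,110],'b2':[177,190,110],'b3':[17,190,110],
     'e1':[167.5*c,189,140+167.5*s],'e2':[167.5*c,11,140+167.5*s],'po':peg(-191),'pi':peg(-139),'no':pin(-92),'ni':pin(-40)}
    l=np.array(L[name],float);R=np.array([[np.cos(yaw),-np.sin(yaw),0],[np.sin(yaw),np.cos(yaw),0],[0,0,1]])
    return R@l+[x,y,0]
T=lambda u,v:(180+u/4-.4,120+v/4-.4); S=lambda u,v:(240+u/3.2-.35,80+v/3.2-.35)
obs=[('top','f1',T(556,192)),('top','f2',T(592,355)),('top','f3',T(417,398)),('top','b1',T(333,118)),('top','b2',T(124,174)),
('top','e1',T(78,287)),('top','e2',T(335,222)),('top','po',T(650,298)),('top','pi',T(582,310)),('top','no',T(500,262)),('top','ni',T(425,278)),
('scene','f1',S(403,512)),('scene','f2',S(244,482)),('scene','b1',S(543,330)),('scene','b2',S(568,237)),('scene','b3',S(415,213)),
('scene','e1',S(467,47)),('scene','po',S(248,337)),('scene','pi',S(270,300))]
if __name__=="__main__":
    r=lambda q:np.concatenate([proj(n,model(q,k))-o for n,k,o in obs]+[[(q[4])/3,0]])
    f=least_squares(r,[480,60,.0,1.0,0,.1],loss='soft_l1')
    print(f.x.round(3),f.cost)
    for o,e in zip(obs,r(f.x).reshape(-1,2)): print(o[0],o[1],e.round(1))
E
python3 fit.py
```

```text
[ 5.47481e+02  3.52740e+01  2.31000e-01  1.21700e+00 -4.29000e-01
  1.88960e+01] 11.719846401064483
top f1 [-1.1 -0.9]
top f2 [ 0.9 -0.8]
top f3 [-0.9  0.5]
top b1 [ 0.2 -1. ]
top b2 [-1.1 -1. ]
top e1 [-0.  -0.3]
top e2 [-0.8 -0.8]
top po [-1.  -1.2]
top pi [-0.8  0.2]
top no [ 0.1 -0.5]
top ni [ 2.1 -0. ]
scene f1 [-0.9  0.4]
scene f2 [-1.7 -0.4]
scene b1 [-0.9  0.5]
scene b2 [ 0.3 -1.1]
scene b3 [-0.9 -1.1]
scene e1 [-0.6 -0.8]
scene po [-0.4  0.2]
scene pi [-1.4  1.1]
```

Call:
carry_out(
  jaw=[-1,-1,-1,-1,-1,-1,-1,-1,-1,-1,-1,-1,-1,-1,-1,-1,-1,-1,-1,-1],
  slide=[
    [0,0,-2],
    [0,0,-4],
    [0,0,-5.2],
    [-1.5,-0.8,-5.2],
    [-3,-1.7,-5.2],
    [-4.5,-2.5,-5.2],
    [-6,-3.3,-5.2],
    [-7.5,-4.2,-5.2],
    [-9,-5,-5.2],
    [-10.5,-5.8,-5.2],
    [-12,-6.7,-5.2],
    [-13.5,-7.5,-5.2],
    [-15,-8.3,-5.2],
    [-16.5,-9.2,-5.2],
    [-18,-10,-5.2],
    [-19.5,-10.9,-5.2],
    [-21.2,-11.8,-5.2],
    [-21.2,-11.8,-5.2],
    [-21.2,-11.8,-5.2],
    [-21.2,-11.8,-5.2],
  ],
  dr=[
    [0,0,0],
    [0,0,0],
    [0,0,0],
    [0,0,0.6],
    [0,0,1.2],
    [0,0,1.8],
    [0,0,2.4],
    [0,0,3],
    [0,0,3.6],
    [0,0,4.2],
    [0,0,4.8],
    [0,0,5.4],
    [0,0,6],
    [0,0,6.6],
    [0,0,7.2],
    [0,0,7.8],
    [0,0,8.43],
    [0,0,8.43],
    [0,0,8.43],
    [0,0,8.43],
  ],
)

```text
t: 3.3
tcp_pos: [576.7, -26.7, 380.5]
tcp_rot: [[-0.23, 0.973, 0.0], [0.973, 0.23, 0.0], [0.0, 0.0, -1.0]]
ft_force: [0.0, 0.2, -0.5]
width: 85.6
```

```bash
python3 - <<'E'
from rig import status, cams, nets
import cv2
s=status.get_state(); print(s["t"],s["tcp_pos"],s["tcp_rot"],s["joint_positions"],s["ft_force"])
p=cams.snapshot("wrist"); cv2.imwrite("pics/w1.png",p["color"][:,:,::-1]); print(p["fx"],p["fy"],p["cx"],p["cy"],p["extrinsics"])
E
```

```text
3.3 [576.71646687 -26.73291957 380.48919255] [[-2.30016425e-01  9.73186745e-01  6.25155598e-05]
 [ 9.73186737e-01  2.30016413e-01  1.57965150e-04]
 [ 1.39349985e-04  9.71738926e-05 -9.99999986e-01]] [-1.87512238e-01  3.65631152e-01  4.55368356e-01  1.66050156e+00
  1.66850043e-04  1.15118954e+00] [ 0.04758548  0.23102108 -0.45187388]
296.41304518605136 296.41304518605136 322.1849669708098 203.57753356506004 [[ 9.73100218e-01 -2.20687772e-01 -6.61277065e-02  5.59677662e+02]
 [ 2.30381528e-01  9.31447307e-01  2.81656290e-01  4.53667720e+01]
 [-5.63624978e-04 -2.89314400e-01  9.57233963e-01  5.04785132e+02]
 [ 0.00000000e+00  0.00000000e+00  0.00000000e+00  1.00000000e+00]]
```

View pics/w1.png

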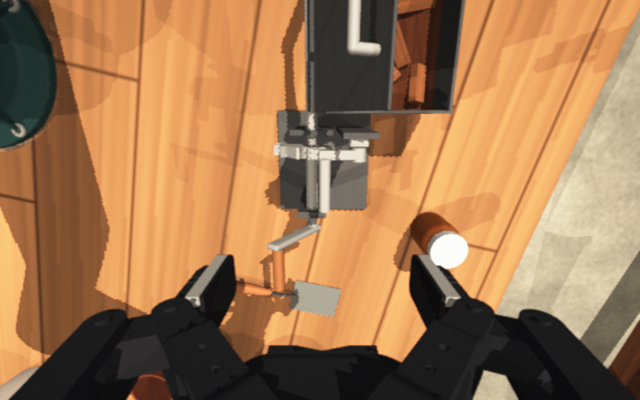

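```bash
python3 - <<'E'
import cv2
a=cv2.imread("pics/w1.png"); cv2.imwrite("pics/w1c.png",cv2.resize(a[100:300,250:400],None,fx=4,fy=3,interpolation=cv2.INTER_CUBIC) if 0 else cv2.resize(a[105:255,260:400],None,fx=4,fy=4,interpolation=cv2.INTER_CUBIC))
E
```

```text
(no output)
```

View pics/w1c.png

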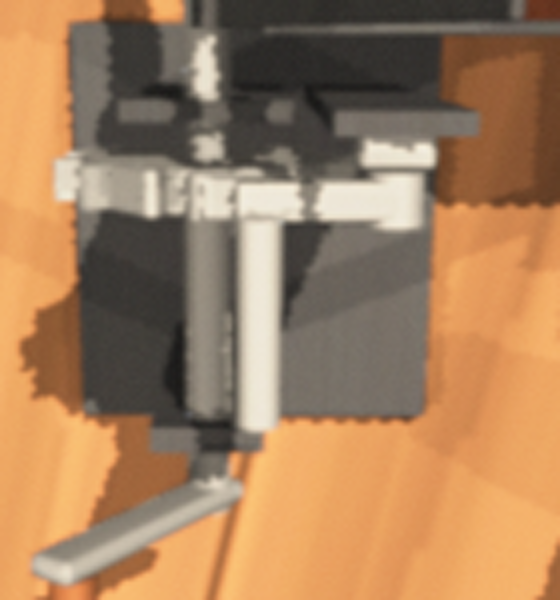

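```bash
cat > fit2.py <<'E'
import fit,numpy as np
from fit import *
C["wrist"]=cams.snapshot("wrist")
W=lambda u,v:(260+u/4-.4,105+v/4-.4)
obs+= [('wrist','no',W(259,430)),('wrist','ni',W(261,224)),('wrist','f1',W(425,415)),('wrist','f2',W(85,415)),('wrist','b1',(449,111)),('wrist','pi',(278,252)),('wrist','po',(280,290)),('wrist','pv',W(400,200))]
m0=fit.model
def model(q,k):
    if k=='pv':
        c,s=np.cos(q[2]),np.sin(q[2]);X=50+q[4];Y=-36
        return np.array([c*X-s*Y+q[0],s*X+c*Y+q[1],195])
    return m0(q,k)
w={'wrist':1.5,'top':1,'scene':1}
def r(q):
    return np.concatenate([(proj(n,model(q,k))-o)*w[n]*np.array([1,0 if k=='pv' else 1]) for n,k,o in obs]+[[(q[4])/3,0]])
f=least_squares(r,[547,35,.23,1.2,0,.1],loss='soft_l1')
print(f.x.round(3),f.cost)
if __name__=="__main__":
    for o,e in zip(obs,r(f.x).reshape(-1,2)): print(o[0],o[1],e.round(1))
    for k in ['pi','po','no','ni']: print(k,m0(f.x,k).round(1))
E
python3 fit2.py
```

```text
[ 5.4719e+02  3.2760e+01  2.4100e-01  1.2040e+00  3.1410e+00 -3.0000e-03] 29.226513921428527
top f1 [-0.8 -1.2]
top f2 [ 1.6 -1.2]
top f3 [-0.   0.6]
top b1 [ 0.5 -0.8]
top b2 [-0.7 -0.2]
top e1 [ 0.8 -0.2]
top e2 [-0.2 -1.3]
top po [-0.3 -2. ]
top pi [ 0.  -0.4]
top no [ 0.6 -1.6]
top ni [ 2.6 -1. ]
scene f1 [-0.8  0.8]
scene f2 [-1.9  0.3]
scene b1 [-1.3  0.6]
scene b2 [-0.6 -1.1]
scene b3 [-1.9 -0.9]
scene e1 [-0.9 -0.4]
scene po [-0.1  0.7]
scene pi [-1.3  1.6]
wrist no [ 0.8 -2.2]
wrist ni [-0.4  4.2]
wrist f1 [-1.1 -1.4]
wrist f2 [-0.2 -0.4]
wrist b1 [0.5 2.3]
wrist pi [ 0.2 -4.3]
wrist po [ 0.5 -2.2]
wrist pv [-0.9  0. ]
pi [ 544.5 -111.   193.5]
po [ 556.9 -161.5  193.5]
no [585.8 -52.5 195.9]
ni [573.4  -2.  195.9]
```

Call:
carry_out(
  jaw=[-1,-1,-1,-1,-1],
  slide=[
    [0,0,1.3],
    [-0.1,0.1,2.6],
    [-0.13,0.11,4],
    [-0.13,0.11,4],
    [-0.13,0.11,4],
  ],
  dr=[
    [0,0,0],
    [0,0,-0.05],
    [0,0,-0.09],
    [0,0,-0.09],
    [0,0,-0.09],
  ],
)

```text
t: 4.0
tcp_pos: [580.3, -29.5, 281.5]
tcp_rot: [[-0.239, 0.971, 0.0], [0.971, 0.239, -0.0], [-0.0, 0.0, -1.0]]
ft_force: [-0.2, -0.6, -0.2]
width: 85.6
```

```bash
python3 - <<'E'
from rig import status, cams, nets
import cv2,numpy as np
s=status.get_state(); print(s["t"],s["tcp_pos"],s["tcp_rot"])
p=cams.snapshot("wrist"); a=p["color"][:,:,::-1].copy(); print(p["extrinsics"])
cv2.imwrite("pics/w2.png",a)
E
```

```text
4.0 [580.34660328 -29.48966967 281.50796726] [[-2.38790304e-01  9.71071115e-01  2.83679813e-04]
 [ 9.71071150e-01  2.38790327e-01 -4.66868205e-05]
 [-1.13076218e-04  2.64324922e-04 -9.99999959e-01]]
[[ 9.70994126e-01 -2.29023516e-01 -6.86923301e-02  5.62638947e+02]
 [ 2.39102687e-01  9.29386302e-01  2.81195673e-01  4.24719515e+01]
 [-5.58710945e-04 -2.89463867e-01  9.57188778e-01  4.05731716e+02]
 [ 0.00000000e+00  0.00000000e+00  0.00000000e+00  1.00000000e+00]]
```

View pics/w2.png

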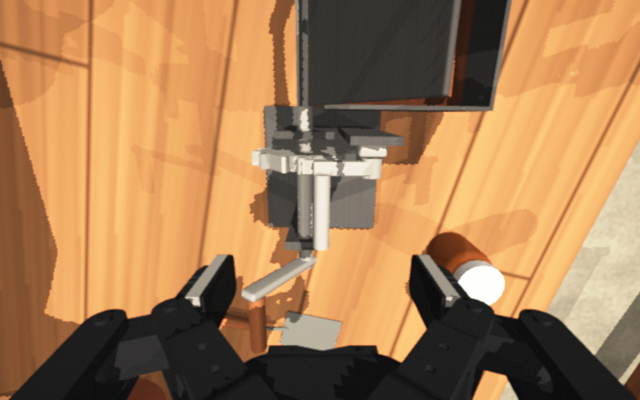

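```bash
python3 - <<'E'
import cv2,numpy as np
a=cv2.imread("pics/w2.png").astype(int)
for r in range(175,252,8): print(r,a[r,300:340].sum(1)//3)
E
```

```text
175 [139 145 149 148 142 138 137 136 130 122 112 102 100 119 150 168 169 173
 173 173 170 162 155 165 170 173 169 171 176 172 166 168 181 187 188 189
 177 159 147 130]
183 [136 148 154 153 147 146 142 136 129 119 109 100  87  99 140 175 199 218
 229 233 236 236 236 236 235 232 226 217 203 173 120  75  63  66  64  65
  70  86 111 121]
191 [138 148 153 153 148 145 141 136 127 117 110 100  89 101 141 176 199 220
 231 233 235 235 236 236 236 231 226 216 198 163  97  58  51  67  79  85
 101 104 105 105]
199 [139 148 153 153 147 142 139 136 127 121 110  99  83  96 142 178 203 221
 229 234 234 236 236 236 234 232 223 214 196 154  91  81 100 104 104 105
 104 106 107 111]
207 [137 147 154 151 146 143 141 137 128 124 144 165 141 108 142 177 203 221
 230 235 234 236 236 236 234 231 223 213 193 160 126 117 118 121 120 119
 118 119 119 121]
215 [135 144 152 152 147 144 140 137 129 124 145 167 140 108 143 181 204 221
 230 233 235 235 236 235 234 230 223 211 187 157 129 120 120 120 120 118
 120 119 119 118]
223 [137 145 152 152 146 143 142 137 128 124 144 168 143 114 148 182 207 222
 230 234 235 236 236 236 233 229 221 206 181 149 126 121 122 121 118 119
 119 121 118 120]
231 [136 144 153 152 149 147 140 136 128 117 111 121 123 114 150 182 207 223
 230 234 235 235 236 235 232 228 219 204 184 181 186 188 186 184 184 183
 183 184 185 185]
239 [ 41  44  46  52  51  52  52  50  45  38  34  37  58 106 152 185 210 224
 231 233 235 235 236 235 233 227 217 202 185 179 182 183 183 183 183 183
 183 183 182 181]
247 [104  79  66  60  56  54  54  57  59  56  52  49  59  99 150 184 209 225
 231 234 235 235 236 235 231 226 216 199 186 180 181 184 183 183 183 183
 182 180 180 180]
```

Call:
carry_out(
  jaw=[-0.5,-0.2,0,0.2,0.3,0.3,0.3],
  slide=[
    [0,0,1],
    [0,0,2],
    [0,0,3],
    [0,0,3.36],
    [0,0,3.36],
    [0,0,3.36],
    [0,0,3.36],
  ],
  dr=[
    [0,0,0],
    [0,0,0],
    [0,0,0],
    [0,0,0],
    [0,0,0],
    [0,0,0],
    [0,0,0],
  ],
)

```text
t: 4.75
tcp_pos: [581.3, -30.0, 197.9]
tcp_rot: [[-0.238, 0.971, 0.002], [0.971, 0.238, -0.0], [-0.001, 0.002, -1.0]]
ft_force: [-0.5, -0.1, -0.1]
width: 30.0
```

```bash
cat > snap.py <<'E'
import sys,cv2
from rig import status,cams
cam,name=sys.argv[1:3]
s=status.get_state(); print(s["t"],s["tcp_pos"].round(2) if hasattr(s["tcp_pos"],'round') else s["tcp_pos"],s["ft_force"],s["width"])
a=cams.snapshot(cam)["color"][:,:,::-1]
if len(sys.argv)>3:
    u0,v0,u1,v1=map(int,sys.argv[3:7]); k=min(800/(u1-u0),600/(v1-v0)); a=cv2.resize(a[v0:v1,u0:u1],None,fx=k,fy=k,interpolation=cv2.INTER_CUBIC)
cv2.imwrite(f"pics/{name}.png",a)
E
python3 snap.py wrist w3
```

```text
4.75 [581.32 -30.03 197.86] [-0.4821384  -0.12975171 -0.14720906] 30.04543707308761
```

View pics/w3.png

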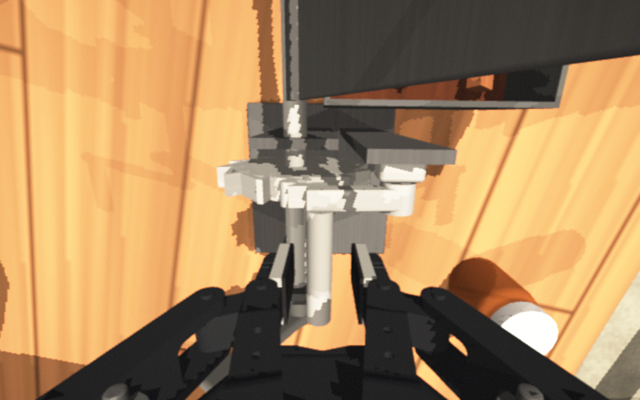

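Call:
carry_out(
  jaw=[0.4,0.5,0.6,0.62,0.65],
  slide=[
    [0,-0.03,0],
    [0,-0.03,0],
    [0,-0.03,0],
    [0,-0.03,0],
    [0,-0.03,0],
  ],
  dr=[
    [0,0,0],
    [0,0,0],
    [0,0,0],
    [0,0,0],
    [0,0,0],
  ],
)

```text
t: 5.3
tcp_pos: [579.8, -30.1, 196.3]
tcp_rot: [[-0.238, 0.971, -0.0], [0.971, 0.238, -0.0], [0.0, -0.0, -1.0]]
ft_force: [-0.8, -0.4, -0.5]
width: 15.1
```

```bash
python3 snap.py wrist w4 240 140 400 340
```

```text
5.3 [579.8  -30.08 196.27] [-0.83261961 -0.3781895  -0.46369151] 15.106860830156291
```

View pics/w4.png

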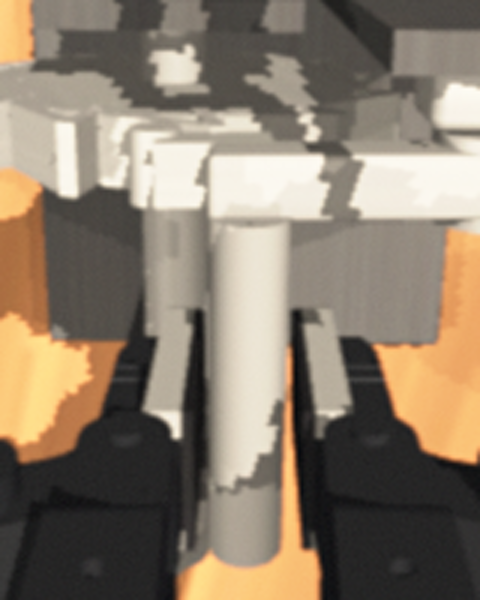

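Call:
carry_out(
  jaw=[0.75,1,1],
  slide=[
    [0,0,0],
    [0,0,0],
    [0,0,0],
  ],
  dr=[
    [0,0,0],
    [0,0,0],
    [0,0,0],
  ],
)

```text
t: 5.65
tcp_pos: [579.8, -30.2, 196.3]
tcp_rot: [[-0.238, 0.971, -0.0], [0.971, 0.238, -0.0], [-0.0, -0.0, -1.0]]
ft_force: [-1.5, -1.2, 1.0]
width: 10.6
```

```bash
python3 -c "
from rig import status
import time
s=status.get_state();print(s['t'],s['tcp_pos'],s['ft_force'],s['moment'],s['width'])"
```

```text
5.65 [579.77174176 -30.15292908 196.29814137] [-1.54188006 -1.21053868  1.04427351] [-0.27425663  0.19347297 -0.08692837] 10.622457209491037
```

```bash
python3 -c "
import numpy as np
v=lambda a:np.array([-36*np.cos(a)+7*np.sin(a),36*np.sin(a)+7*np.cos(a)])
for a0,L in((0,[.08,.16,.24,.32,.4]),(.4,np.arange(.5,2.11,.1))):
  for a in L:
    d=(v(a)-v(a0))/25; print(round(a,2),[0,round(d[0],2),round(-d[1],2)])
"
```

```text
0.08 [0, np.float64(0.03), np.float64(-0.11)]
0.16 [0, np.float64(0.06), np.float64(-0.23)]
0.24 [0, np.float64(0.11), np.float64(-0.33)]
0.32 [0, np.float64(0.16), np.float64(-0.44)]
0.4 [0, np.float64(0.22), np.float64(-0.54)]
0.5 [0, np.float64(0.09), np.float64(-0.12)]
0.6 [0, np.float64(0.19), np.float64(-0.23)]
0.7 [0, np.float64(0.3), np.float64(-0.32)]
0.8 [0, np.float64(0.41), np.float64(-0.41)]
0.9 [0, np.float64(0.54), np.float64(-0.48)]
1.0 [0, np.float64(0.67), np.float64(-0.54)]
1.1 [0, np.float64(0.81), np.float64(-0.59)]
1.2 [0, np.float64(0.96), np.float64(-0.62)]
1.3 [0, np.float64(1.1), np.float64(-0.64)]
1.4 [0, np.float64(1.25), np.float64(-0.65)]
1.5 [0, np.float64(1.39), np.float64(-0.64)]
1.6 [0, np.float64(1.54), np.float64(-0.61)]
1.7 [0, np.float64(1.68), np.float64(-0.57)]
1.8 [0, np.float64(1.82), np.float64(-0.52)]
1.9 [0, np.float64(1.95), np.float64(-0.45)]
2.0 [0, np.float64(2.07), np.float64(-0.37)]
2.1 [0, np.float64(2.19), np.float64(-0.28)]
```

Call:
carry_out(
  jaw=[1,1,1,1,1,1],
  slide=[
    [0,0.03,-0.11],
    [0,0.06,-0.23],
    [0,0.11,-0.33],
    [0,0.16,-0.44],
    [0,0.22,-0.54],
    [0,0.22,-0.54],
  ],
  dr=[
    [0,0,0],
    [0,0,0],
    [0,0,0],
    [0,0,0],
    [0,0,0],
    [0,0,0],
  ],
)

```text
t: 6.25
tcp_pos: [585.2, -28.9, 210.2]
tcp_rot: [[-0.238, 0.971, 0.0], [0.971, 0.238, -0.0], [-0.0, -0.0, -1.0]]
ft_force: [-3.6, -3.9, -3.1]
width: 10.5
```

```bash
python3 snap.py wrist w5 240 140 400 340
```

```text
6.25 [585.21 -28.9  210.2 ] [-3.59627038 -3.85067902 -3.05395071] 10.518984111991422
```

View pics/w5.png

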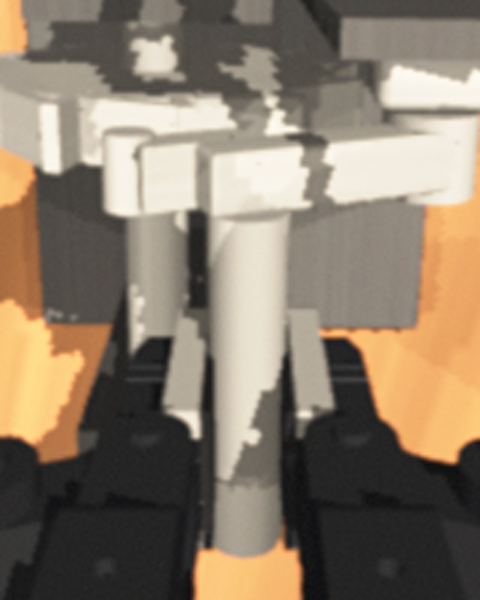

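The pawl lifts with the pin held between the pads; forces are small. Continue over.

Call:
carry_out(
  jaw=[1,1,1,1,1,1,1,1,1,1,1,1,1,1,1,1,1,1,1],
  slide=[
    [0,0.09,-0.12],
    [0,0.19,-0.23],
    [0,0.3,-0.32],
    [0,0.41,-0.41],
    [0,0.54,-0.48],
    [0,0.67,-0.54],
    [0,0.81,-0.59],
    [0,0.96,-0.62],
    [0,1.1,-0.64],
    [0,1.25,-0.65],
    [0,1.39,-0.64],
    [0,1.54,-0.61],
    [0,1.68,-0.57],
    [0,1.82,-0.52],
    [0,1.95,-0.45],
    [0,2.07,-0.37],
    [0,2.13,-0.33],
    [0,2.13,-0.33],
    [0,2.13,-0.33],
  ],
  dr=[
    [0,0,0],
    [0,0,0],
    [0,0,0],
    [0,0,0],
    [0,0,0],
    [0,0,0],
    [0,0,0],
    [0,0,0],
    [0,0,0],
    [0,0,0],
    [0,0,0],
    [0,0,0],
    [0,0,0],
    [0,0,0],
    [0,0,0],
    [0,0,0],
    [0,0,0],
    [0,0,0],
    [0,0,0],
  ],
)

```text
t: 8.2
tcp_pos: [636.7, -16.1, 218.9]
tcp_rot: [[-0.238, 0.971, 0.0], [0.971, 0.238, -0.0], [-0.0, 0.0, -1.0]]
ft_force: [-6.1, -2.9, 4.2]
width: 10.2
```

```bash
python3 snap.py wrist w6
```

```text
8.2 [636.71 -16.07 218.93] [-6.14488429 -2.92311069  4.18570641] 10.196293942895712
```

View pics/w6.png

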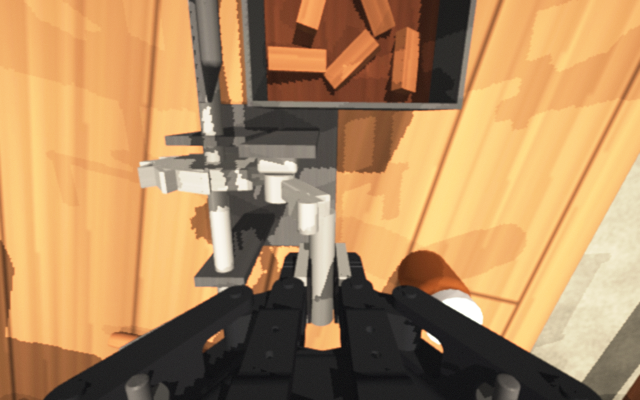

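Call:
carry_out(
  jaw=[0.5,0.2,0.2,0.1,0,0,0],
  slide=[
    [0,0,0],
    [0,0,0],
    [0,0,0],
    [0,0,0],
    [0,0,-1],
    [0,0,-2.6],
    [0,0,-2.6],
  ],
  dr=[
    [0,0,0],
    [0,0,0],
    [0,0,0],
    [0,0,0],
    [0,0,0],
    [0,0,0],
    [0,0,0],
  ],
)

```text
t: 8.95
tcp_pos: [638.2, -16.1, 287.7]
tcp_rot: [[-0.238, 0.971, 0.007], [0.971, 0.238, -0.001], [-0.002, 0.006, -1.0]]
ft_force: [0.6, -0.4, -0.1]
width: 42.5
```

```bash
python3 snap.py wrist w7; python3 snap.py scene s7 300 80 460 200
```

```text
8.95 [638.17 -16.15 287.67] [ 0.56903247 -0.40682767 -0.14355136] 42.475633964006974
9.0 [637.86 -16.13 285.19] [-0.37653131 -0.41273102 -0.29864016] 42.62432292430066
```

View pics/w7.png

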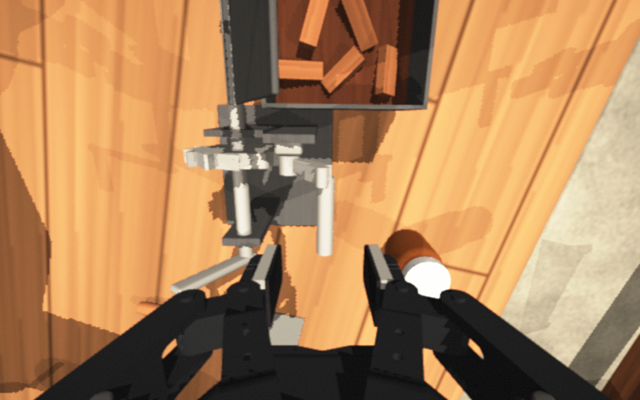

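View pics/s7.png

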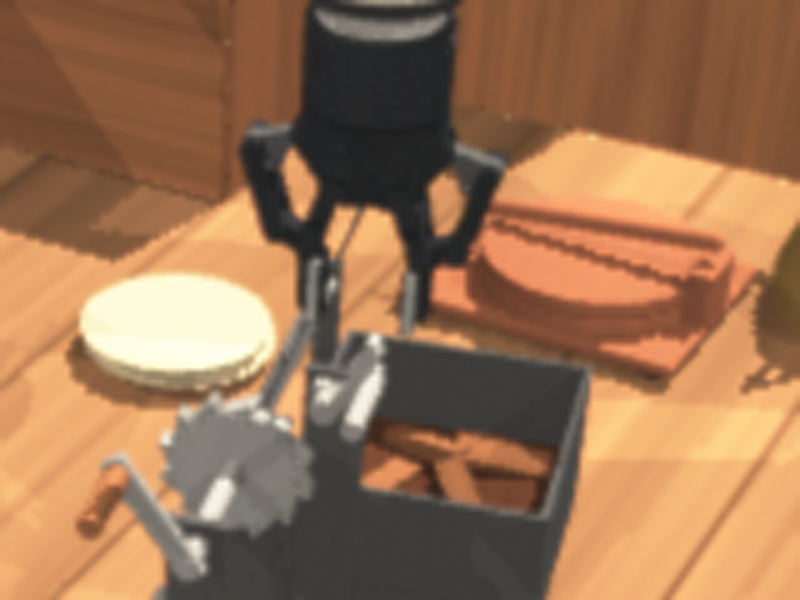

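Call:
carry_out(
  jaw=[0.1,0.2,0.3,0.3,0.3,0.3,0.3,0.3,0.3],
  slide=[
    [-1,-1.1,0],
    [-2,-2.3,0],
    [-3,-3.5,0],
    [-3.88,-4.53,0],
    [-3.88,-4.53,0],
    [-3.88,-4.53,1],
    [-3.88,-4.53,1.8],
    [-3.88,-4.53,1.8],
    [-3.88,-4.53,1.8],
  ],
  dr=[
    [0,0,0],
    [0,0,0],
    [0,0,0],
    [0,0,0],
    [0,0,0],
    [0,0,0],
    [0,0,0],
    [0,0,0],
    [0,0,0],
  ],
)

```text
t: 9.95
tcp_pos: [549.9, -136.8, 237.9]
tcp_rot: [[-0.239, 0.971, -0.001], [0.971, 0.239, 0.001], [0.001, -0.001, -1.0]]
ft_force: [0.0, 0.1, -0.0]
width: 29.7
```

```bash
python3 snap.py wrist w8
```

```text
9.95 [ 549.95 -136.82  237.89] [ 0.04971378  0.09166123 -0.0257711 ] 29.68286310745573
```

View pics/w8.png

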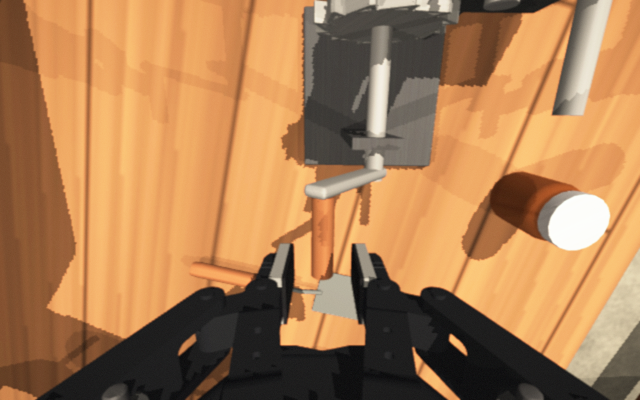

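Call:
carry_out(
  jaw=[0.3,0.3,0.3,0.3,0.3],
  slide=[
    [0,0,0.9],
    [0,0,1.68],
    [0,0,1.68],
    [0,0.15,1.68],
    [0,0.15,1.68],
  ],
  dr=[
    [0,0,0],
    [0,0,0],
    [0,0,0],
    [0,0,0],
    [0,0,0],
  ],
)

```text
t: 10.5
tcp_pos: [554.7, -136.5, 197.4]
tcp_rot: [[-0.239, 0.971, 0.002], [0.971, 0.239, -0.001], [-0.001, 0.002, -1.0]]
ft_force: [0.2, -0.9, -0.3]
width: 30.1
```

```bash
python3 snap.py wrist w9
```

```text
10.5 [ 554.69 -136.47  197.43] [ 0.20975444 -0.92956165 -0.29608078] 30.057425006152116
```

View pics/w9.png

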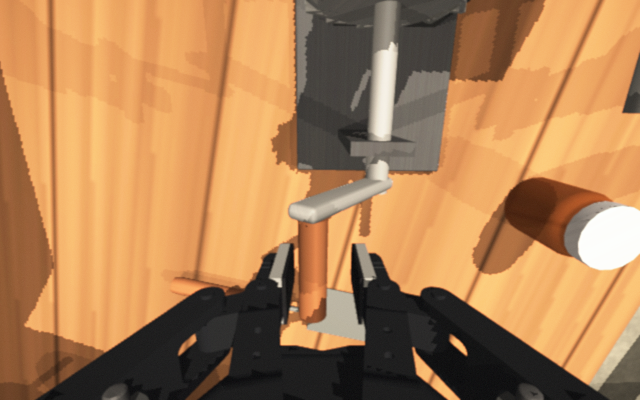

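Call:
carry_out(
  jaw=[0.3,0.3,0.3,0.3,0.3,0.3,0.3,0.3,0.3,0.3,0.3,0.3],
  slide=[
    [0,0.2,0],
    [0,0.4,-0.14],
    [0,0.6,-0.24],
    [0,0.8,-0.32],
    [0,1,-0.38],
    [0,1.2,-0.42],
    [0,1.4,-0.45],
    [0,1.5,-0.46],
    [0,1.6,-0.46],
    [0,1.7,-0.46],
    [0,1.8,-0.45],
    [0,1.8,-0.45],
  ],
  dr=[
    [0,0,0],
    [0,0,0],
    [0,0,0],
    [0,0,0],
    [0,0,0],
    [0,0,0],
    [0,0,0],
    [0,0,0],
    [0,0,0],
    [0,0,0],
    [0,0,0],
    [0,0,0],
  ],
)

```text
t: 11.75
tcp_pos: [597.7, -125.5, 207.2]
tcp_rot: [[-0.238, 0.971, 0.0], [0.971, 0.238, 0.0], [0.0, 0.0, -1.0]]
ft_force: [0.3, 0.2, 0.7]
width: 29.9
```

```bash
python3 snap.py wrist w10; python3 snap.py scene s10 300 80 460 200
```

```text
11.75 [ 597.73 -125.54  207.17] [0.33956278 0.23855422 0.71873549] 29.869943525698968
11.8 [ 597.7  -125.56  207.21] [-0.61136953 -0.6034658   1.13222928] 29.83898363525741
```

View pics/w10.png

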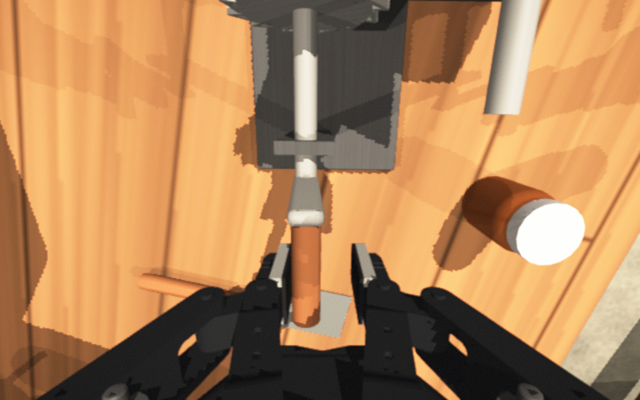

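View pics/s10.png

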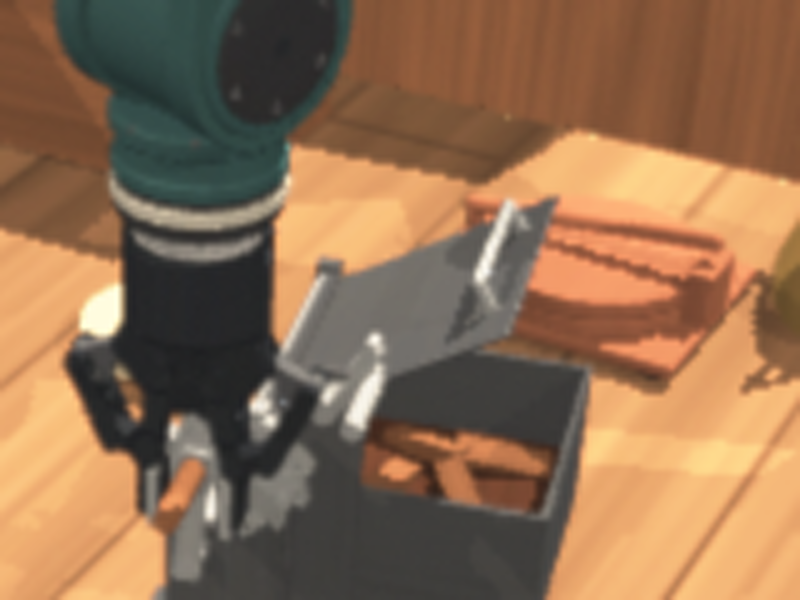

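Call:
carry_out(
  jaw=[0.3,0.3,0.3,0.3,0.3,0.3,0.3],
  slide=[
    [0,0.15,0.01],
    [0,0.3,0.04],
    [0,0.45,0.08],
    [0,0.6,0.12],
    [0,0.7,0.15],
    [0,0.75,0.16],
    [0,0.75,0.16],
  ],
  dr=[
    [0,0,0],
    [0,0,0],
    [0,0,0],
    [0,0,0],
    [0,0,0],
    [0,0,0],
    [0,0,0],
  ],
)

```text
t: 12.55
tcp_pos: [615.8, -121.1, 203.1]
tcp_rot: [[-0.238, 0.971, 0.0], [0.971, 0.238, 0.0], [0.0, 0.0, -1.0]]
ft_force: [-0.5, 0.0, -1.3]
width: 30.1
```

```bash
python3 snap.py wrist w11; python3 snap.py scene s11 300 80 460 200; python3 snap.py top t11 180 120 370 260
```

```text
12.55 [ 615.81 -121.09  203.09] [-0.4783129   0.02491408 -1.28342953] 30.086641635570736
12.6 [ 615.78 -121.1   203.2 ] [-0.317711    0.50697282 -0.92593336] 30.224644719852165
12.65 [ 615.75 -121.11  203.27] [ 0.33060356 -0.50301869  0.16111259] 30.236490141855942
```

View pics/w11.png

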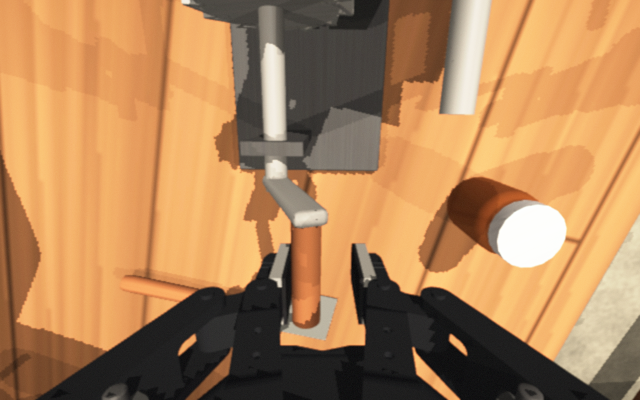

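View pics/s11.png

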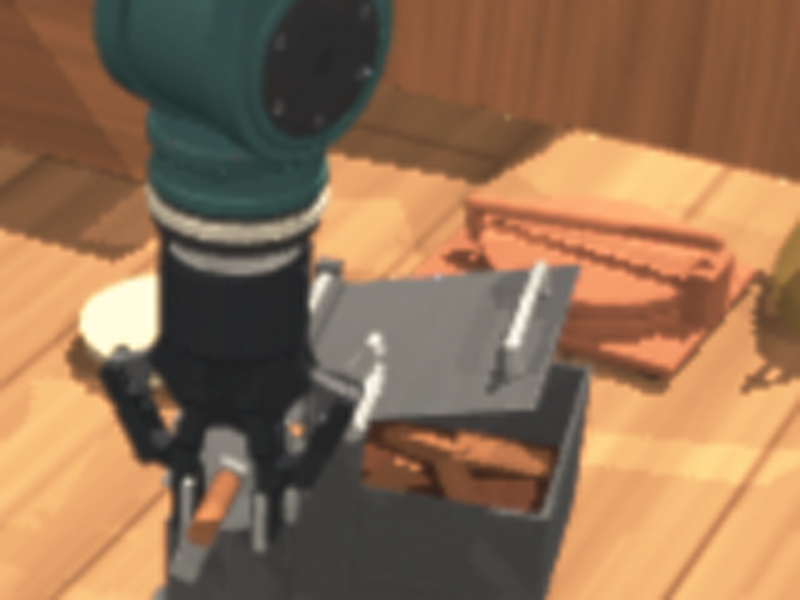

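View pics/t11.png

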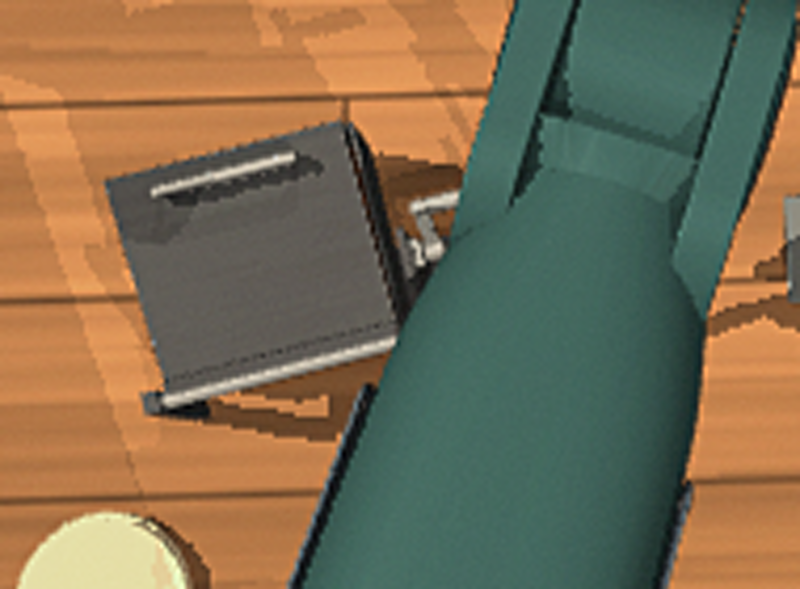

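```bash
cat > th.py <<'E'
from fit import *
from scipy.optimize import minimize_scalar
def est(ob):
    for q in ([547.19,32.76,.241],[547.48,35.27,.231]):
        r=lambda th:np.concatenate([proj(n,model([*q,th,0,0],k))-o for n,k,o in ob])
        f=minimize_scalar(lambda t:(r(t)**2).sum(),bounds=(-.2,1.7),method='bounded'); print(f.x,r(f.x).round(1))
E
python3 - <<'E'
from th import *
est([('scene','e1',(415.4,132.8)),('scene','e2',(406.2,161.2)),('top','e1',(204.8,162.8)),('top','e2',(261.6,148.6))])
E
```

```text
0.24370923855085122 [-0.9 -0.2 -0.6  0.6 -0.4  0.3 -1.  -0.8]
0.2438649176247583 [-0.  -0.2 -0.3  0.6 -0.8 -0.5 -1.3 -1.1]
```

Call:
carry_out(
  jaw=[0.3,0.3,0.3,0.3,0.2,0.2,0.2,0.2,0.2,0.2,0.2],
  slide=[
    [0,-0.2,0],
    [0,-0.25,-1],
    [0,-0.25,-2.5],
    [0,0,-3.6],
    [1.3,0.6,-3.6],
    [2.6,1.3,-3.6],
    [3.91,1.96,-3.6],
    [3.91,1.96,-3.2],
    [3.91,1.96,-2],
    [3.91,1.96,-1.5],
    [3.91,1.96,-1.5],
  ],
  dr=[
    [0,0,0],
    [0,0,0],
    [0,0,0],
    [0,0,0],
    [0,0,0],
    [0,0,0],
    [0,0,0],
    [0,0,0],
    [0,0,0],
    [0,0,0],
    [0,0,0],
  ],
)

```text
t: 13.9
tcp_pos: [638.7, -14.8, 239.0]
tcp_rot: [[-0.238, 0.971, -0.003], [0.971, 0.238, 0.0], [0.001, -0.003, -1.0]]
ft_force: [-0.0, 0.9, -0.1]
width: 34.0
```

```bash
python3 snap.py wrist w12
```

```text
13.9 [638.73 -14.81 239.  ] [-0.04220306  0.8805186  -0.05514668] 34.01546632721594
```

View pics/w12.png

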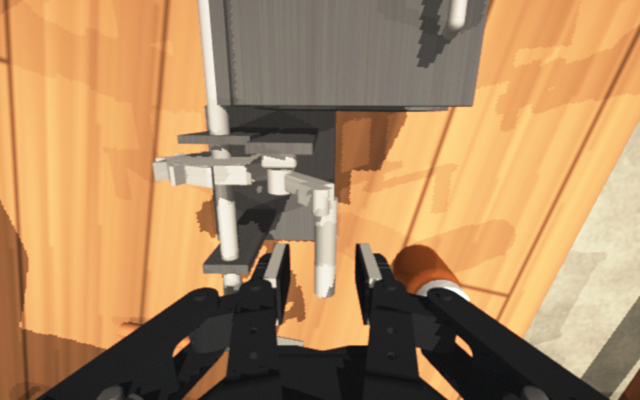

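Call:
carry_out(
  jaw=[0.3,0.4,0.5,0.7,1,1,1],
  slide=[
    [0,0.05,0.5],
    [0,0.05,0.9],
    [0,0.05,0.92],
    [0,0.05,0.92],
    [0,0.05,0.92],
    [0,0.05,0.92],
    [0,0.05,0.92],
  ],
  dr=[
    [0,0,0],
    [0,0,0],
    [0,0,0],
    [0,0,0],
    [0,0,0],
    [0,0,0],
    [0,0,0],
  ],
)

```text
t: 14.65
tcp_pos: [640.7, -14.4, 218.1]
tcp_rot: [[-0.238, 0.971, -0.0], [0.971, 0.238, -0.0], [-0.0, -0.001, -1.0]]
ft_force: [-5.8, -2.1, 1.3]
width: 10.0
```

```bash
python3 snap.py wrist w13;python3 -c "
import numpy as np
v=lambda a:np.array([-36*np.cos(a)+7*np.sin(a),36*np.sin(a)+7*np.cos(a)])
for a0,L in((2.2,np.arange(2.1,.39,-.1)),):
  for a in L:
    d=(v(a)-v(a0))/25; print(round(a,2),[0,float(round(d[0],2)),float(round(-d[1],2))])
"
```

```text
14.65 [640.71 -14.42 218.1 ] [-5.76420621 -2.14836039  1.33871749] 10.015074990571318
2.1 [0, -0.11, -0.1]
2.0 [0, -0.22, -0.19]
1.9 [0, -0.34, -0.27]
1.8 [0, -0.47, -0.34]
1.7 [0, -0.61, -0.39]
1.6 [0, -0.75, -0.43]
1.5 [0, -0.9, -0.46]
1.4 [0, -1.04, -0.47]
1.3 [0, -1.19, -0.46]
1.2 [0, -1.33, -0.44]
1.1 [0, -1.48, -0.41]
1.0 [0, -1.62, -0.36]
0.9 [0, -1.75, -0.3]
0.8 [0, -1.88, -0.23]
0.7 [0, -1.99, -0.14]
0.6 [0, -2.1, -0.04]
0.5 [0, -2.2, 0.06]
0.4 [0, -2.29, 0.18]
```

View pics/w13.png

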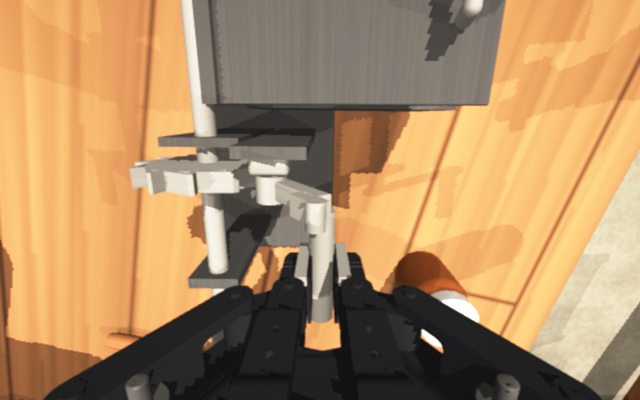

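Call:
carry_out(
  jaw=[1,1,1,1,1,1,1,1,1,1,1,1,1,1,1,1,1,1],
  slide=[
    [0,-0.11,-0.1],
    [0,-0.22,-0.19],
    [0,-0.34,-0.27],
    [0,-0.47,-0.34],
    [0,-0.61,-0.39],
    [0,-0.75,-0.43],
    [0,-0.9,-0.46],
    [0,-1.04,-0.47],
    [0,-1.19,-0.46],
    [0,-1.33,-0.44],
    [0,-1.48,-0.41],
    [0,-1.62,-0.36],
    [0,-1.75,-0.3],
    [0,-1.88,-0.23],
    [0,-1.99,-0.14],
    [0,-2.1,-0.04],
    [0,-2.2,0.06],
    [0,-2.2,0.06],
  ],
  dr=[
    [0,0,0],
    [0,0,0],
    [0,0,0],
    [0,0,0],
    [0,0,0],
    [0,0,0],
    [0,0,0],
    [0,0,0],
    [0,0,0],
    [0,0,0],
    [0,0,0],
    [0,0,0],
    [0,0,0],
    [0,0,0],
    [0,0,0],
    [0,0,0],
    [0,0,0],
    [0,0,0],
  ],
)

```text
t: 16.5
tcp_pos: [588.3, -27.3, 217.6]
tcp_rot: [[-0.238, 0.971, 0.003], [0.971, 0.238, 0.0], [-0.001, 0.003, -1.0]]
ft_force: [2.0, 1.7, 5.7]
width: 9.4
```

```bash
python3 snap.py wrist w14; python3 snap.py scene s14 300 80 460 200
```

```text
16.5 [588.31 -27.31 217.61] [2.00754453 1.73271257 5.72087524] 9.397182547689171
16.55 [588.31 -27.31 217.6 ] [3.1051069  1.19434725 5.55557539] 9.598683133624165
```

View pics/w14.png

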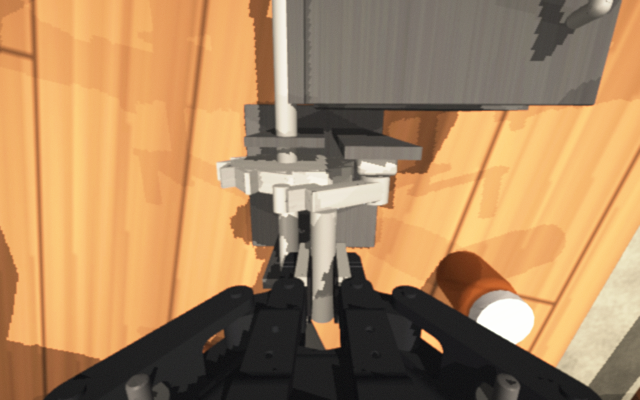

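View pics/s14.png

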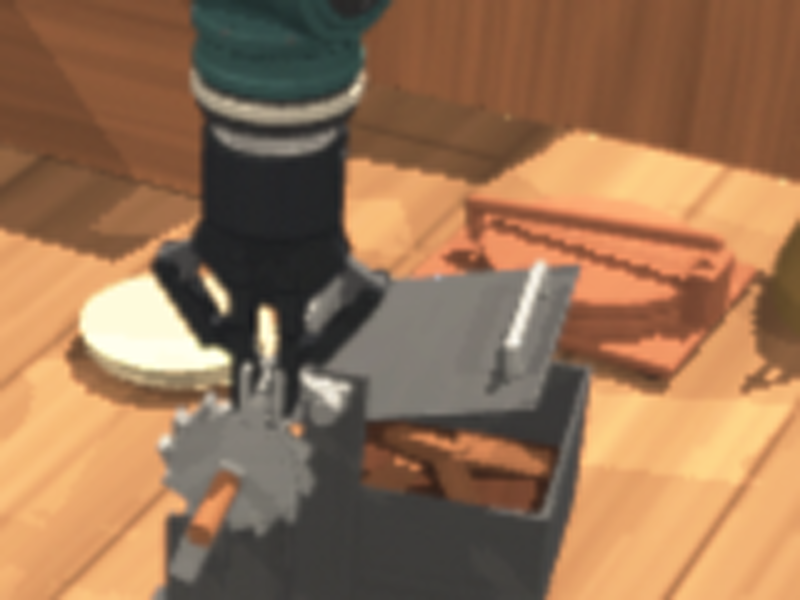

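Call:
carry_out(
  jaw=[1,1,1,1,1,1,1],
  slide=[
    [0,-0.05,0.06],
    [0,-0.1,0.12],
    [0,-0.14,0.18],
    [0,-0.18,0.24],
    [0,-0.21,0.3],
    [0,-0.245,0.36],
    [0,-0.245,0.36],
  ],
  dr=[
    [0,0,0],
    [0,0,0],
    [0,0,0],
    [0,0,0],
    [0,0,0],
    [0,0,0],
    [0,0,0],
  ],
)

```text
t: 17.3
tcp_pos: [582.3, -28.5, 207.7]
tcp_rot: [[-0.239, 0.971, 0.002], [0.971, 0.239, 0.001], [0.0, 0.002, -1.0]]
ft_force: [4.1, 3.7, 0.2]
width: 9.3
```

```bash
python3 snap.py wrist w15 240 140 400 340;  python3 snap.py scene s15 320 140 370 190
```

```text
17.3 [582.28 -28.55 207.74] [4.07333018 3.72769214 0.17670965] 9.31287436979
17.35 [582.25 -28.55 207.75] [4.5329914  3.37563681 0.44355254] 9.698990155857551
```

View pics/s15.png

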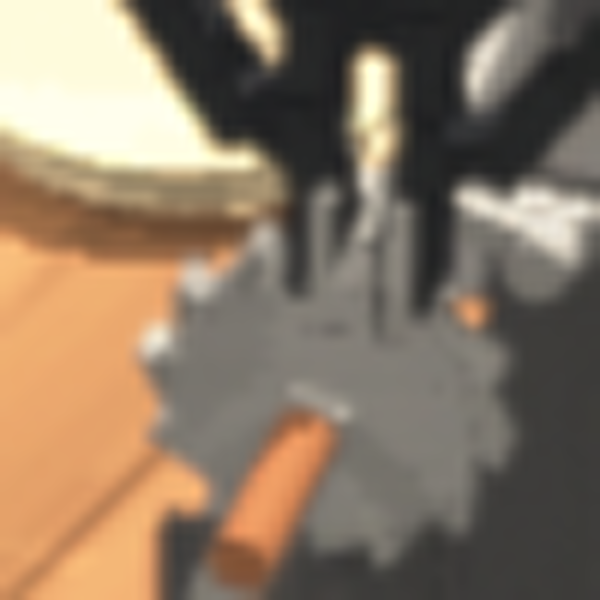

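View pics/w15.png

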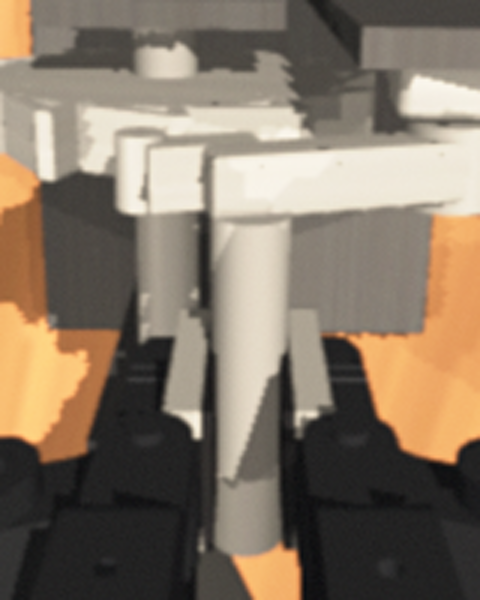

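Call:
carry_out(
  jaw=[1,1,1],
  slide=[
    [0,-0.012,0.04],
    [0,-0.02,0.07],
    [0,-0.02,0.07],
  ],
  dr=[
    [0,0,0],
    [0,0,0],
    [0,0,0],
  ],
)

```text
t: 17.7
tcp_pos: [582.0, -28.8, 206.5]
tcp_rot: [[-0.239, 0.971, 0.003], [0.971, 0.239, 0.0], [-0.0, 0.003, -1.0]]
ft_force: [4.2, 3.2, 6.4]
width: 9.5
```

Call:
carry_out(
  jaw=[1,1,1],
  slide=[
    [0,-0.01,0.04],
    [0,-0.015,0.07],
    [0,-0.015,0.07],
  ],
  dr=[
    [0,0,0],
    [0,0,0],
    [0,0,0],
  ],
)

```text
t: 18.0
tcp_pos: [581.7, -28.9, 205.2]
tcp_rot: [[-0.238, 0.971, 0.003], [0.971, 0.238, 0.0], [-0.001, 0.003, -1.0]]
ft_force: [1.2, 2.8, 11.5]
width: 9.4
```

Call:
carry_out(
  jaw=[1,1],
  slide=[
    [0,0.01,-0.05],
    [0,0.01,-0.05],
  ],
  dr=[
    [0,0,0],
    [0,0,0],
  ],
)

```text
t: 18.2
tcp_pos: [581.9, -28.8, 206.2]
tcp_rot: [[-0.238, 0.971, 0.003], [0.971, 0.238, 0.0], [-0.0, 0.003, -1.0]]
ft_force: [3.3, 2.5, 7.6]
width: 9.8
```

```bash
python3 snap.py wrist w16 240 140 400 340; python3 -c "
from rig import status
s=status.get_state();print(s['moment'])"
```

```text
18.2 [581.9  -28.83 206.2 ] [3.29123175 2.48050339 7.56477075] 9.787058092393751
[ 0.63640469 -0.89791636 -0.18155443]
```

View pics/w16.png

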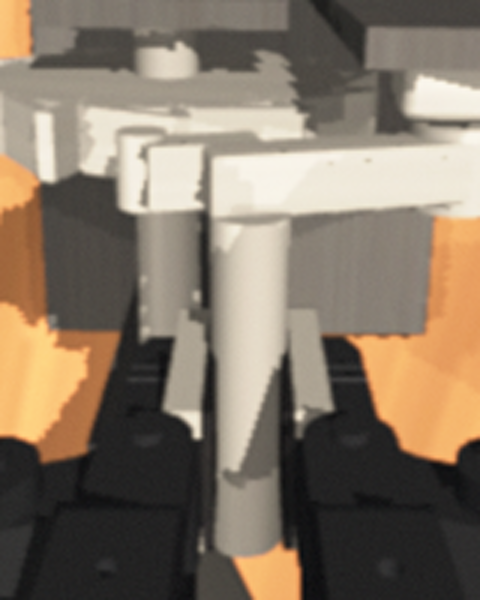

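Call:
carry_out(
  jaw=[0.85,0.8,0.7,0.6,0.5],
  slide=[
    [0,0,0],
    [0,0,0],
    [0,0,0],
    [0,0,0],
    [0,0,0],
  ],
  dr=[
    [0,0,0],
    [0,0,0],
    [0,0,0],
    [0,0,0],
    [0,0,0],
  ],
)

```text
t: 18.75
tcp_pos: [580.8, -29.0, 204.9]
tcp_rot: [[-0.238, 0.971, -0.001], [0.971, 0.238, -0.0], [0.0, -0.001, -1.0]]
ft_force: [-0.1, 0.0, 0.3]
width: 21.7
```

```bash
python3 snap.py wrist w17 240 140 400 340;  python3 snap.py scene s17 320 140 370 190
```

```text
18.75 [580.8  -29.03 204.88] [-0.06781332  0.00567559  0.26794951] 21.658275850854928
18.8 [580.85 -29.02 204.84] [-0.22058842  0.57484798 -0.58405922] 21.549169755418465
```

View pics/w17.png

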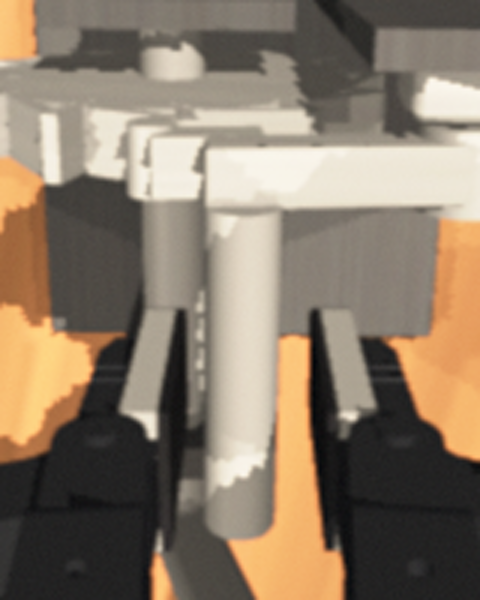

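View pics/s17.png

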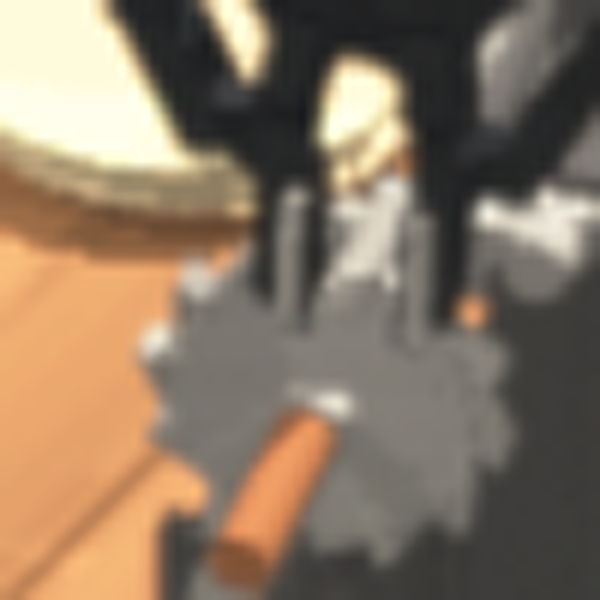

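Call:
carry_out(
  jaw=[0.4,0.35,0.3,0.3,0.3,0.3,0.3,0.3,0.3,0.3,0.3,0.3,0.3],
  slide=[
    [0,0,-1],
    [0,0,-2.2],
    [0,0,-3.2],
    [-1.3,0.1,-3.2],
    [-2.6,0.2,-3.2],
    [-3.92,0.28,-3.2],
    [-3.92,0.28,-3.2],
    [-3.92,0.28,-2.2],
    [-3.92,0.28,-1.2],
    [-3.92,0.28,-0.5],
    [-3.92,0.28,0.05],
    [-3.92,0.28,0.05],
    [-3.92,0.28,0.05],
  ],
  dr=[
    [0,0,0],
    [0,0,0],
    [0,0,0],
    [0,0,0],
    [0,0,0],
    [0,0,0],
    [0,0,0],
    [0,0,0],
    [0,0,0],
    [0,0,0],
    [0,0,0],
    [0,0,0],
    [0,0,0],
  ],
)

```text
t: 20.15
tcp_pos: [611.2, -122.2, 204.2]
tcp_rot: [[-0.239, 0.971, -0.0], [0.971, 0.239, 0.0], [0.0, -0.0, -1.0]]
ft_force: [-0.1, 0.4, -0.6]
width: 30.0
```

```bash
cat > feel.py <<'E'
import sys,numpy as np
from rig import status,cams
n=int(sys.argv[1]) if len(sys.argv)>1 else 6
F=[];P=[]
for i in range(n):
    s=status.get_state();F.append(s['ft_force']);P.append(s['tcp_pos']); 
    if i<n-1: cams.snapshot('wrist')
R=lambda v:np.array([.971*v[0]+.239*v[1],-.239*v[0]+.971*v[1],v[2]])
F=np.array([R(f) for f in F]);p=R(np.mean(P,0)-[547.2,32.8,0])
pegx=p[0]-s['width']/2+7; a=np.arcsin(np.clip(pegx/65,-1,1)); c=np.array([pegx-7,65*np.cos(a)])
f=-F.mean(0); T=(c[1]*f[0]-c[0]*f[2])/1000
print('t',s['t'],'tcp_s',p.round(2),'w',round(s['width'],2),'th(if touching)',round(.6-a,3),'F on peg',f.round(2),'sd',F.std(0).round(2),'T',round(T,3))
E
python3 feel.py 6; python3 snap.py wrist w18
```

```text
t 20.4 tcp_s [  25.31 -166.05  204.56] w 29.83 th(if touching) 0.329 F on peg [ 0.15 -0.18 -0.19] sd [0.45 0.33 0.54] T 0.012
20.4 [ 611.49 -122.51  204.45] [-0.63881349 -0.66856032  0.42698044] 29.826323615378772
```

View pics/w18.png

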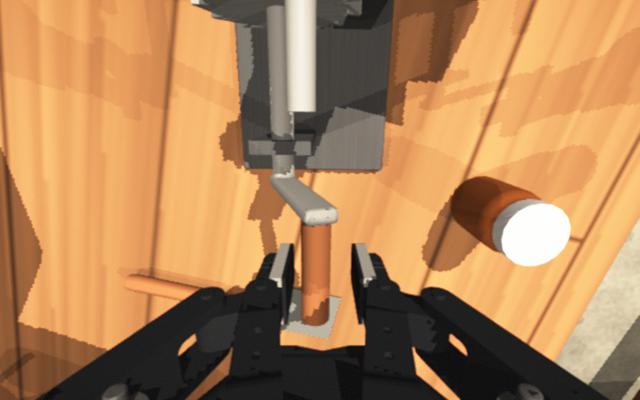

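Call:
carry_out(
  jaw=[0.3,0.3,0.3,0.3,0.3,0.3,0.3],
  slide=[
    [0,0.15,0],
    [0,0.22,0.02],
    [0,0.3,0.05],
    [0,0.37,0.08],
    [0,0.43,0.11],
    [0,0.48,0.13],
    [0,0.52,0.15],
  ],
  dr=[
    [0,0,0],
    [0,0,0],
    [0,0,0],
    [0,0,0],
    [0,0,0],
    [0,0,0],
    [0,0,0],
  ],
)

```text
t: 21.15
tcp_pos: [623.9, -119.4, 200.0]
tcp_rot: [[-0.238, 0.971, -0.0], [0.971, 0.238, -0.0], [0.0, -0.0, -1.0]]
ft_force: [-2.1, -1.0, 1.7]
width: 29.9
```

```bash
python3 feel.py 4
```

```text
t 21.3 tcp_s [  38.2  -166.09  199.92] w 30.07 th(if touching) 0.117 F on peg [ 1.5   0.16 -0.8 ] sd [0.83 0.36 0.57] T 0.105
```

Call:
carry_out(
  jaw=[0.3,0.3],
  slide=[
    [0,0.03,0.017],
    [0,0.03,0.017],
  ],
  dr=[
    [0,0,0],
    [0,0,0],
  ],
)

```text
t: 21.5
tcp_pos: [624.6, -119.2, 199.6]
tcp_rot: [[-0.238, 0.971, -0.0], [0.971, 0.238, 0.0], [0.0, -0.0, -1.0]]
ft_force: [-2.2, -1.3, 0.6]
width: 29.9
```

Call:
carry_out(
  jaw=[0.3,0.3],
  slide=[
    [0,0.03,0.017],
    [0,0.03,0.017],
  ],
  dr=[
    [0,0,0],
    [0,0,0],
  ],
)

```text
t: 21.7
tcp_pos: [625.4, -119.0, 199.2]
tcp_rot: [[-0.238, 0.971, 0.0], [0.971, 0.238, -0.0], [-0.0, 0.0, -1.0]]
ft_force: [-3.1, -0.7, 1.7]
width: 29.8
```

Call:
carry_out(
  jaw=[0.3,0.3],
  slide=[
    [0,0.03,0.018],
    [0,0.03,0.018],
  ],
  dr=[
    [0,0,0],
    [0,0,0],
  ],
)

```text
t: 21.9
tcp_pos: [626.1, -118.8, 198.7]
tcp_rot: [[-0.238, 0.971, 0.0], [0.971, 0.238, -0.0], [-0.0, 0.0, -1.0]]
ft_force: [-2.6, 0.1, 1.9]
width: 30.2
```

```bash
python3 feel.py 3
```

```text
t 22.0 tcp_s [  40.39 -166.08  198.68] w 30.26 th(if touching) 0.081 F on peg [ 2.   -0.   -0.97] sd [0.35 0.57 0.7 ] T 0.138
```

Still free. Continue.

Call:
carry_out(
  jaw=[0.3,0.3],
  slide=[
    [0,0.03,0.018],
    [0,0.03,0.018],
  ],
  dr=[
    [0,0,0],
    [0,0,0],
  ],
)

```text
t: 22.2
tcp_pos: [626.8, -118.6, 198.2]
tcp_rot: [[-0.238, 0.971, 0.0], [0.971, 0.238, 0.0], [0.0, 0.0, -1.0]]
ft_force: [-2.1, -0.7, 0.7]
width: 29.7
```

Call:
carry_out(
  jaw=[0.3,0.3],
  slide=[
    [0,0.02,0.012],
    [0,0.02,0.012],
  ],
  dr=[
    [0,0,0],
    [0,0,0],
  ],
)

```text
t: 22.4
tcp_pos: [627.3, -118.6, 197.9]
tcp_rot: [[-0.238, 0.971, -0.0], [0.971, 0.238, 0.0], [0.0, -0.0, -1.0]]
ft_force: [-1.9, -0.0, 0.8]
width: 29.5
```

```bash
python3 feel.py 3
```

```text
t 22.5 tcp_s [  41.6  -166.1   197.95] w 29.95 th(if touching) 0.056 F on peg [ 2.3   0.12 -0.41] sd [0.33 0.47 0.38] T 0.139
```

Call:
carry_out(
  jaw=[0.3,0.3],
  slide=[
    [0,0.03,0.019],
    [0,0.03,0.019],
  ],
  dr=[
    [0,0,0],
    [0,0,0],
  ],
)

```text
t: 22.7
tcp_pos: [628.1, -118.4, 197.5]
tcp_rot: [[-0.238, 0.971, 0.0], [0.971, 0.238, 0.0], [-0.0, 0.0, -1.0]]
ft_force: [-2.2, -1.3, 0.8]
width: 30.0
```

```bash
python3 feel.py 3
```

```text
t 22.8 tcp_s [  42.37 -166.12  197.45] w 30.17 th(if touching) 0.044 F on peg [ 1.84  0.25 -0.51] sd [0.48 0.36 0.6 ] T 0.116
```

Call:
carry_out(
  jaw=[0.3,0.3],
  slide=[
    [0,0.03,0.019],
    [0,0.03,0.019],
  ],
  dr=[
    [0,0,0],
    [0,0,0],
  ],
)

```text
t: 23.0
tcp_pos: [628.8, -118.2, 197.0]
tcp_rot: [[-0.238, 0.971, -0.0], [0.971, 0.238, 0.0], [0.0, -0.0, -1.0]]
ft_force: [-2.0, -0.3, 1.3]
width: 29.9
```

```bash
python3 feel.py 3
```

```text
t 23.1 tcp_s [  43.12 -166.1   196.98] w 29.92 th(if touching) 0.028 F on peg [ 2.29 -0.01 -1.34] sd [0.19 0.36 0.29] T 0.163
```

Call:
carry_out(
  jaw=[0.3,0.3],
  slide=[
    [0,0.03,0.02],
    [0,0.03,0.02],
  ],
  dr=[
    [0,0,0],
    [0,0,0],
  ],
)

```text
t: 23.3
tcp_pos: [629.5, -118.0, 196.5]
tcp_rot: [[-0.238, 0.971, -0.0], [0.971, 0.238, -0.0], [0.0, -0.0, -1.0]]
ft_force: [-2.1, -0.4, 0.8]
width: 29.8
```

```bash
python3 feel.py 3
```

```text
t 23.4 tcp_s [  43.86 -166.09  196.48] w 29.65 th(if touching) 0.012 F on peg [ 1.68  0.09 -0.61] sd [0.41 0.31 0.22] T 0.108
```

Call:
carry_out(
  jaw=[0.3,0.3],
  slide=[
    [0,0.03,0.02],
    [0,0.03,0.02],
  ],
  dr=[
    [0,0,0],
    [0,0,0],
  ],
)

```text
t: 23.6
tcp_pos: [630.2, -117.8, 195.9]
tcp_rot: [[-0.238, 0.971, -0.0], [0.971, 0.238, 0.0], [0.0, -0.0, -1.0]]
ft_force: [-1.4, -0.7, 0.7]
width: 29.9
```

```bash
python3 feel.py 3
```

```text
t 23.7 tcp_s [  44.61 -166.08  195.99] w 29.67 th(if touching) -0.001 F on peg [ 1.6   0.02 -0.75] sd [0.14 0.26 0.04] T 0.108
```

Call:
carry_out(
  jaw=[0.3,0.3],
  slide=[
    [0,0.03,0.021],
    [0,0.03,0.021],
  ],
  dr=[
    [0,0,0],
    [0,0,0],
  ],
)

```text
t: 23.9
tcp_pos: [631.0, -117.6, 195.4]
tcp_rot: [[-0.238, 0.971, -0.0], [0.971, 0.238, 0.0], [0.0, -0.0, -1.0]]
ft_force: [-1.1, -0.7, 1.6]
width: 30.1
```

```bash
python3 feel.py 3; python3 snap.py scene s19 300 80 460 200
```

```text
t 24.0 tcp_s [  45.37 -166.1   195.45] w 30.27 th(if touching) -0.01 F on peg [ 1.39  0.35 -1.15] sd [0.34 0.29 0.41] T 0.109
24.0 [ 630.95 -117.64  195.45] [-1.04869909 -0.23532867  0.59399494] 30.266098940389
```

View pics/s19.png

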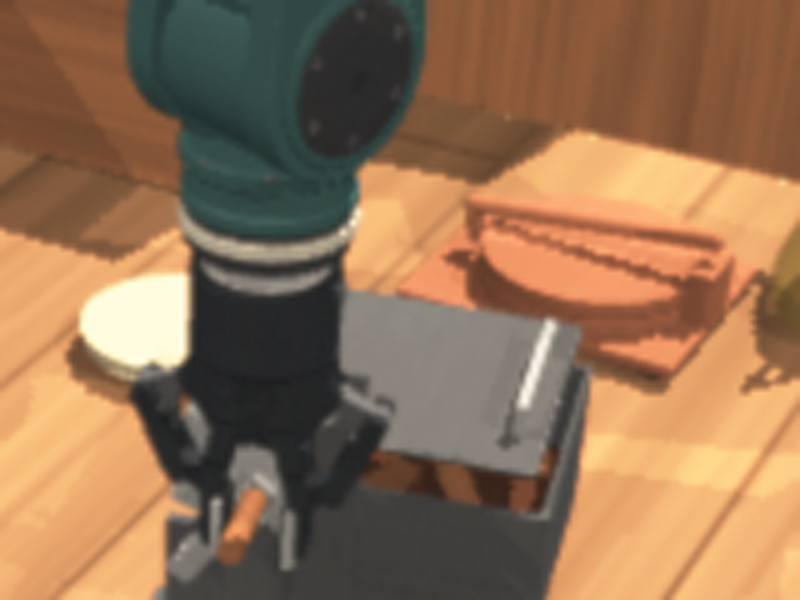

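```bash
python3 - <<'E'
from th import *
est([('scene','e1',(300+580/5-.4,80+328/5-.4)),('scene','e2',(300+549/5-.4,80+476/5-.4))])
E
```

```text
-0.012537892550842577 [-1.1 -0.5 -3.6 -0.2]
-0.01482683324822233 [-0.2 -0.4 -3.2 -0.1]
```

Call:
carry_out(
  jaw=[0.3,0.3],
  slide=[
    [0,0.03,0.021],
    [0,0.03,0.021],
  ],
  dr=[
    [0,0,0],
    [0,0,0],
  ],
)

```text
t: 24.35
tcp_pos: [631.4, -117.5, 194.9]
tcp_rot: [[-0.238, 0.971, -0.0], [0.971, 0.238, -0.0], [-0.0, -0.0, -1.0]]
ft_force: [-3.4, -1.6, 2.7]
width: 30.4
```

```bash
python3 feel.py 3
```

```text
t 24.45 tcp_s [  45.89 -166.09  194.94] w 29.91 th(if touching) -0.023 F on peg [ 4.56  0.36 -2.59] sd [0.6  0.47 0.14] T 0.321
```

Call:
carry_out(
  jaw=[0.3,0.3],
  slide=[
    [0,0.015,0.01],
    [0,0.015,0.01],
  ],
  dr=[
    [0,0,0],
    [0,0,0],
  ],
)

```text
t: 24.65
tcp_pos: [631.6, -117.5, 194.8]
tcp_rot: [[-0.238, 0.971, -0.001], [0.971, 0.238, -0.0], [-0.0, -0.001, -1.0]]
ft_force: [-6.5, -1.2, 3.2]
width: 29.9
```

```bash
python3 feel.py 4
```

```text
t 24.8 tcp_s [  46.05 -166.1   194.78] w 29.8 th(if touching) -0.027 F on peg [ 6.67  0.03 -3.49] sd [0.33 0.44 0.29] T 0.459
```

Call:
carry_out(
  jaw=[0.3,0.3],
  slide=[
    [0,0.008,0.005],
    [0,0.008,0.005],
  ],
  dr=[
    [0,0,0],
    [0,0,0],
  ],
)

```text
t: 25.0
tcp_pos: [631.7, -117.5, 194.7]
tcp_rot: [[-0.238, 0.971, -0.001], [0.971, 0.238, -0.0], [-0.0, -0.001, -1.0]]
ft_force: [-6.8, -1.5, 3.9]
width: 29.6
```

```bash
python3 feel.py 6
```

```text
t 25.25 tcp_s [  46.12 -166.1   194.67] w 29.92 th(if touching) -0.027 F on peg [ 7.05  0.17 -4.41] sd [0.32 0.37 0.25] T 0.509
```

Call:
carry_out(
  jaw=[0.3,0.3,0.3,0.3,0.3,0.3,0.3,0.3,0.3,0.3],
  slide=[
    [0,0.005,0.003],
    [0,0.005,0.003],
    [0,0.005,0.003],
    [0,0.005,0.003],
    [0,0.005,0.003],
    [0,0.005,0.003],
    [0,0.005,0.003],
    [0,0.005,0.003],
    [0,0.005,0.003],
    [0,0.005,0.003],
  ],
  dr=[
    [0,0,0],
    [0,0,0],
    [0,0,0],
    [0,0,0],
    [0,0,0],
    [0,0,0],
    [0,0,0],
    [0,0,0],
    [0,0,0],
    [0,0,0],
  ],
)

```text
t: 26.25
tcp_pos: [631.7, -117.5, 194.6]
tcp_rot: [[-0.238, 0.971, -0.001], [0.971, 0.238, -0.0], [-0.0, -0.001, -1.0]]
ft_force: [-7.6, -1.9, 5.7]
width: 29.8
```

```bash
python3 feel.py 6
```

```text
t 26.5 tcp_s [  46.15 -166.1   194.64] w 30.04 th(if touching) -0.027 F on peg [ 8.34  0.01 -5.02] sd [0.36 0.33 0.42] T 0.595
```

Call:
carry_out(
  jaw=[0.3,0.3,0.3,0.3,0.3,0.3,0.3,0.3,0.3,0.3],
  slide=[
    [0,-0.03,-0.02],
    [0,-0.08,-0.03],
    [0,-0.2,-0.03],
    [0,-0.3,-0.03],
    [0,-0.3,-0.03],
    [0,-0.3,-0.6],
    [0,-0.3,-1.6],
    [0,-0.3,-3],
    [0,-0.3,-4],
    [0,-0.3,-4],
  ],
  dr=[
    [0,0,0],
    [0,0,0],
    [0,0,0],
    [0,0,0],
    [0,0,0],
    [0,0,0],
    [0,0,0],
    [0,0,0],
    [0,0,0],
    [0,0,0],
  ],
)

```text
t: 27.5
tcp_pos: [626.0, -119.4, 297.9]
tcp_rot: [[-0.238, 0.971, 0.005], [0.971, 0.238, -0.002], [-0.003, 0.004, -1.0]]
ft_force: [0.0, 0.1, -0.4]
width: 29.9
```

```bash
python3 feel.py 3; python3 snap.py scene s20 300 80 460 200;python3 snap.py wrist w20
```

```text
t 27.6 tcp_s [  39.82 -166.4   296.06] w 30.09 th(if touching) 0.089 F on peg [0.08 0.13 0.69] sd [0.39 0.31 0.24] T -0.012
27.6 [ 625.25 -119.16  294.47] [ 0.43310985 -0.48251552 -0.79491851] 30.085468667524456
27.65 [ 624.95 -119.07  293.77] [ 0.26102329  0.06158829 -0.05774951] 29.743193899386714
```

View pics/s20.png

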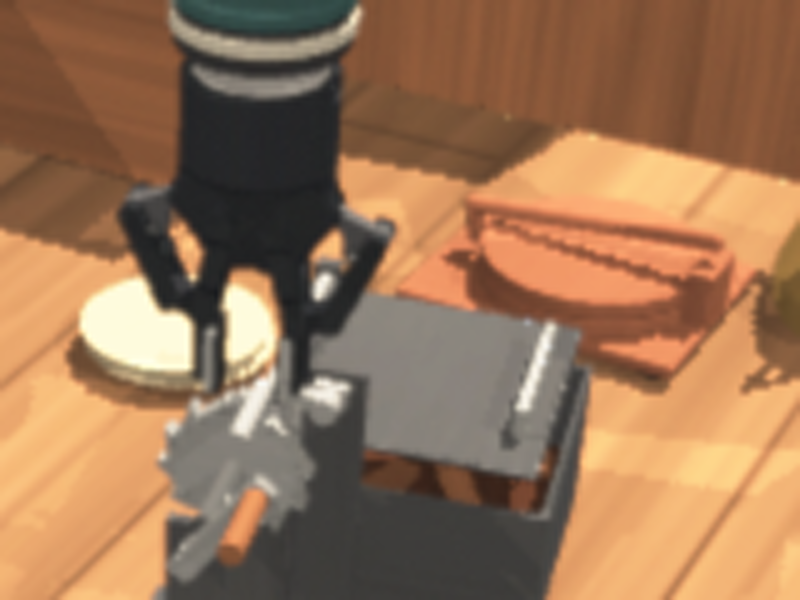

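View pics/w20.png

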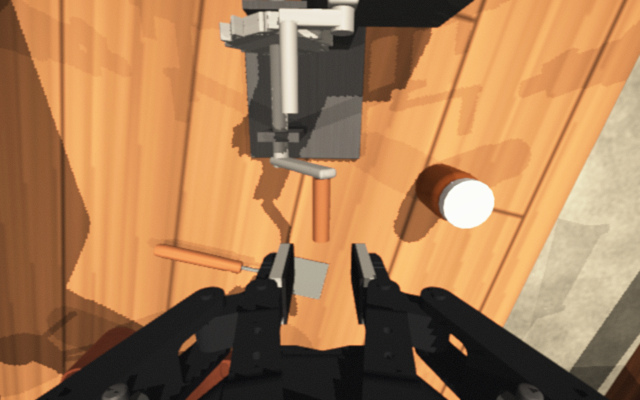

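Call:
carry_out(
  jaw=[-0.2,-0.6,-1,-1,-1,-1,-1],
  slide=[
    [1.3,-0.3,0],
    [2.6,-0.6,0],
    [3.9,-0.88,0],
    [3.9,-0.88,0.47],
    [3.9,-0.88,0.47],
    [3.9,-0.88,0.47],
    [3.9,-0.88,0.47],
  ],
  dr=[
    [0,0,0],
    [0,0,0],
    [0,0,0],
    [0,0,0],
    [0,0,0],
    [0,0,0],
    [0,0,0],
  ],
)

```text
t: 28.4
tcp_pos: [580.7, -30.2, 282.7]
tcp_rot: [[-0.238, 0.971, -0.0], [0.971, 0.238, 0.0], [0.0, -0.0, -1.0]]
ft_force: [-0.6, 0.1, -0.4]
width: 85.5
```

```bash
python3 feel.py 2; python3 snap.py wrist w21; python3 - <<'E'
import cv2,numpy as np
a=cv2.imread("pics/w2.png");b=cv2.imread("pics/w21.png")
cv2.imwrite("pics/cmp.png",np.hstack([cv2.resize(x[100:260,240:400],None,fx=2.5,fy=2.5,interpolation=cv2.INTER_CUBIC) for x in(a,b)]))
E
```

```text
t 28.45 tcp_s [ 17.45 -69.18 282.7 ] w 85.41 th(if touching) 0.885 F on peg [-0.03 -0.21  0.52] sd [0.58 0.05 0.17] T 0.011
28.45 [580.71 -30.22 282.74] [ 0.56221942  0.30373123 -0.69267978] 85.40648013496586
```

View pics/cmp.png

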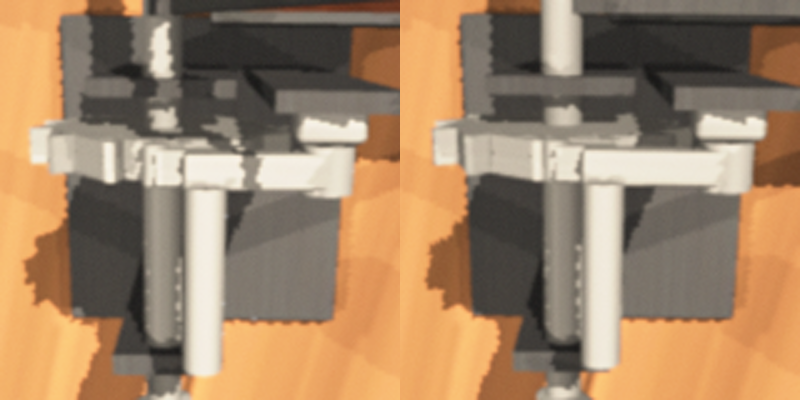

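```bash
python3 -c "
from rig import close_job
print(close_job())"
```

```text
the job is handed in; nothing more can be done
None
```

The job is handed in at about 28.5 s of the 72 s. The flap stands level with the pawl down behind the level tooth, and the arm is clear and touching nothing.

- **Pawl back:** I pinched the lifting pin and threw the pawl onto its stop while the shaft was at about 1.2 rad. Pictures confirmed it lay back.
- **Flap lowered:** I pushed the crank back to 0.24 rad as measured from the flap in the pictures; the finger position gave 0.26. I then carried the pawl in again to about 0.2 rad and let it drop that last bit onto the tooth's slope.
- **Tooth loaded:** I eased the crank back in small steps and felt the tooth bear at about -0.025 rad. I leaned on it for over 1 s, at about 9 to 10.5 N by the wrist force, and then let go.

**Last checks:** The final wrist picture shows the pawl flat in its gap and slightly lower than at the start, so close to 0 rad. The last shaft reading from the flap, taken just before the tooth bore, was about -0.01 rad. By eye the flap still looked level in the scene picture after I let go. The wrist force at hand-in was only sensor noise. I did not measure the other kitchen things again, but the arm never went near them.

**Uncertain:** The pawl load is worked out from the wrist force, less the running friction of about 0.14 N m, so it could be off by 1 to 2 N. While I was setting the pawl in, the pin read up to 11.5 N upward, part of it probably from the pin twisting between the fingers. I took that as at most about 8 N at the nose, lifted 1 mm, and then released the pin.

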